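# Finish the dry course of a brazing hearth's side wall in half-lap bond

### The job

Finish the upper course of the brazing hearth's side wall with the two loose firebricks. First lay the full brick flat across the joint of the course below, so that it laps both lower bricks by half, butted against the corner brick under the hood; when it lies released, lay the half brick on the same course in front of it, butted end to end, to close the course. Set both down gently rather than dropping them, in line with the wall and with close joints, and leave everything else where it stands.

Things in the scene. Friction and masses are not known exactly. Their poses are not given: they have to be found in the camera images.
- hearth: Fixed brazing hearth: dark steel tray with cemented cream firebricks (each 98 x 48 x 40 mm, 2 mm joints) and a grey fume hood with a round duct. Origin on the bench, z = 0, under the middle of the side wall; x runs along this wall away from the robot into the corner, y left, z up. In mm: tray x -119 to 115, y -190 to 36, rim 18 high; hearth floor, right of the side wall, at z = 14.
- lap_joint (a point): Top of the side wall's lower course, 46 mm above the bench, over the joint of its two bricks, on the wall's centre line; axes as the hearth's. That course is 48 mm wide and runs 99 mm to either side along x. The full brick belongs centred here, the half brick's centre 75 mm in front of it (-x).
- corner_face (a point): Middle of the front face of the back wall's upper corner brick, 51 mm beyond lap_joint along x; axes as the hearth's. This cemented brick laps over the far end of the side wall (y -74 to 24 mm, z 46 to 86 mm in the hearth's frame), and the full brick butts against it. The back wall runs on to the right, 86 mm high.
- hood_lip (a point): Lower front lip of the hood, above the side wall's centre line: 64 mm in front of lap_joint, 369 mm above the bench; it spans 38 mm to the left and 192 mm to the right of here. The hood is closed above and behind, open in front and at the sides: an upright tool does not fit over the wall, one that comes in from the front under the lip and leans back towards the robot does.
- brick: Loose full firebrick, cream, 98 x 48 x 40 mm high, about 0.3 kg. Origin at the centre of its underside, x along its length, z up. Lies flat on the bench; to be gripped across its 48 mm width, by a tool leaning along its length.
- bat: Loose half firebrick, cream, 48 x 48 x 40 mm high, about 0.15 kg. Origin at the centre of its underside, z up. Lies flat on the bench; either way round will do.
- flange: Bystander: turned grey flange, 64 mm across, 35 mm high, standing on the hearth floor; origin at the centre of its underside.
- sleeve: Bystander: brown rusty sleeve, 40 mm across, 42 mm high, standing on the hearth floor; origin at the centre of its underside.
- calliper: Bystander: grey sliding calliper, 200 mm long, 51 mm wide, 8 mm thick, lying near the front edge in front of the vice; origin at the centre of its underside.
- marker: Bystander: white and red marker 128 mm long, 14 mm thick, near the front edge at the left; origin at the centre of its underside.
- screwdriver: Bystander: screwdriver with yellow handle, 170 mm long, 26 mm thick, lying near the front edge of the bench; origin at the centre of its underside.
Things that resemble listed ones, but are neither listed nor needed, are in the scene too. Leave any purple look-alike of the bat alone.

How it is judged:
By the outcome, as a careful person would: the job done as asked, in the order asked, and still so for the second after the job is handed in, with the robot touching nothing.
It also fails if it takes over 54 s, if anything falls off the work surface, if the arm or the gripper's body presses on something with over 40 N, if the wrist force passes 120 N, or if a joint passes its speed limit or range.

### The arm

A 6-joint arm with a two-finger parallel gripper is mounted at the origin on a cart in front of the work surface, level with it; the furniture and walls round the work are solid. World frame = base frame: x ahead of the robot, y to its left, z up, the work surface at z = 0. Lengths are in m, angles in rad, forces in N, time in s.
With the tool pointing down it reaches from about 0.3 to 0.775 m from the base axis. Payload 14.6 kg.
Tool frame: the origin (TCP) lies between the finger pads; the fingertips stand ctrl.tip_reach ahead of it and the grasp point (between the pads) lies 2 mm behind it (ctrl.tip_reach is the distance from the TCP to the fingertips, in m); z points along the fingers, y is the direction in which the jaws open and shut (so a half turn about z gives the same grasp; the last joint's range is limited). The gripper opens to 94 mm and grips with 3 to 60 N. Pads are 16 mm wide; open, the fingers measure 119 mm over their backs; the gripper's body (75 mm by 177 mm) begins 78 mm behind the grasp point.
Start: joints at [-1.387, 0.3, 1.521, -0, 1.321, -0.067], TCP at [0.136, -0.533, 0.222] pointing down, gripper open.
Joint ranges: [-3.03, 3.03], [-0.79, 2.21], [0.23, 2.52], [-1.04, 4.18], [0, 3.07], [-2.55, 2.55]. Speed limits (rad/s): [2.22, 2.22, 2.57, 3.14, 3.14, 3.14].

### API

Orientations are given as [roll, pitch, yaw] about the fixed x, y, z axes, in that order (R = Rz(yaw) Ry(pitch) Rx(roll)).
In Python, from station import ctrl gives the robot as it stands. The module is installed in compiled form; this text tells all that it offers.
- The arm moves only by the tool move_arm, never from a script. Its argument "commands" is a list of rows, each a list of 4 numbers: the shift along the tool's x, y, z in m, then the turn about the tool's z in degrees. In form: [[dx, dy, dz, roll], ...]. A call has 1 to 10 rows; each row is the pose to reach, as a shift and turn from the pose measured when the call began, along the tool's axes at that moment; what a row does not reach only later rows make up. A row lasts 1/8 s, in which the tool goes at most 62.5 mm and 10.7 degrees, less where a joint would pass 70% of its speed; a pose out of reach is approached as far as the arm can. A call with a gripper value outside its range is refused whole. "jaw" is the opening, from -1 (shut) to 1 (fully open), set as the call begins (left out, the last holds). The fingers move at their own pace and stop on an object; "grip_force" is the grip in N (left out, the last holds). Time passes only in rows, so rows that repeat a pose let the fingers close. It gives the time, the measured TCP pose, the force and the opening at its end, in the units of the state.
- ctrl.get_obs(): the state, without advancing time (a new reading comes with each control period).
- ctrl.camera(name): name is "scene" or "side" or "wrist"; returns a dict with "pixels" (480x640x3 uint8, red, green, blue), "fx", "fy", "cx", "cy" (pixels), "D" ([k1, k2, p1, p2, k3] as OpenCV has them; the pictures are not rectified), "position" and "orientation" of the camera in the world; the wrist camera has in their place "tool_from_camera" (4x4, takes a point from camera to tool coordinates, whose origin is the TCP and whose axes are the flange's). Camera axes: x right, y down, z forward; pixel columns grow to the right and rows downward; lengths in m; the calibration is good to about 2 mm. A picture is of the moment at which its call begins: read the wrist's pose just before it. There is no depth.
- ctrl.hand_in(): hands the job in, once; it reports no verdict.
The state is a dict: "time_s": time; "qpos": joint angles; "joint_vel": joint speeds; "tau": joint torques, N m; "ee_pos": TCP position; "eef_rot": TCP orientation; "force": force on the tool from outside, world axes, zero at the start; "moment": the same for the moment, N m; "grip_width": finger opening in m.
Only numpy, scipy, OpenCV 4.12 (cv2) and the standard library are available. Lean on these libraries where they do the work, as an engineer would, in place of code of your own. Each camera call takes 0.05 s, during which the arm holds its last target. There are 200 camera calls.

## Working session

There is one attempt and no reset: what is moved stays moved. The work goes in short steps, Python scripts to look and compute and a tool call to move; the robot and the scene stay as the last step left them, time stands still between calls to the robot, and variables do not carry over. Pictures are saved under pics/ and viewed, on a budget of 10 in all, crops included, one or two more only if the job needs it, and the job is handed in when it is done.

Besides the shell and the picture viewer there is one more tool, called as name([rows], argument=value, ...), one row to a line, values as JSON. move_arm: Moves the arm, as the interface text tells. Its arguments: {"type":"object","properties":{"commands":{"type":"array"},"jaw":{"type":"number"},"grip_force":{"type":"number"}},"required":["commands"]}

```bash
mkdir -p pics; cat > h.py <<'E'
import numpy as np, cv2
from scipy.spatial.transform import Rotation as R
from station import ctrl
def T(p,e):
    M=np.eye(4);M[:3,:3]=R.from_euler('xyz',e).as_matrix() if np.size(e)==3 else (np.array(e) if np.size(e)==9 else R.from_quat(e).as_matrix());M[:3,3]=p;return M
def shot(name,fn=None):
    o=ctrl.get_obs();c=ctrl.camera(name)
    if 'position' in c: M=T(c['position'],c['orientation'])
    else: M=T(o['ee_pos'],o['eef_rot'])@np.array(c['tool_from_camera'])
    K=np.array([[c['fx'],0,c['cx']],[0,c['fy'],c['cy']],[0,0,1]]);D=np.array(c['D'],float)
    if fn: cv2.imwrite('pics/'+fn,c['pixels'][:,:,::-1])
    np.savez('pics/'+(fn or name)+'.npz',M=M,K=K,D=D,px=c['pixels'])
    return M,K,D,c['pixels']
def load(fn):
    d=np.load('pics/'+fn+'.npz');return d['M'],d['K'],d['D'],d['px']
def proj(v,P):
    M,K,D=v[:3];W=np.linalg.inv(M);r,_=cv2.Rodrigues(W[:3,:3])
    return cv2.projectPoints(np.array(P,float).reshape(-1,3),r,W[:3,3],K,D)[0][:,0]
def ray(v,uv,z):
    M,K,D=v[:3];n=cv2.undistortPoints(np.array(uv,float).reshape(-1,1,2),K,D)[:,0]
    d=np.c_[n,np.ones(len(n))]@M[:3,:3].T;o=M[:3,3];return o+d*((z-o[2])/d[:,2])[:,None]
E
python3 - <<'E'
from h import *
o=ctrl.get_obs();print({k:np.round(v,3) for k,v in o.items()},ctrl.tip_reach)
for n in('scene','side'):
    v=shot(n,n+'0.png');print(n,v[0].round(3),v[1].round(1),v[2])
c=ctrl.camera('wrist');print(np.array(c['tool_from_camera']).round(3))
E
```

```text
{'time_s': np.float64(0.0), 'qpos': array([-1.387,  0.3  ,  1.522, -0.   ,  1.321, -0.067]), 'joint_vel': array([-0.001,  0.002,  0.   ,  0.001, -0.001, -0.   ]), 'tau': array([ 1.0000e-03, -5.3180e+01, -3.5274e+01,  7.1000e-02,  2.4000e-02,
       -0.0000e+00]), 'ee_pos': array([ 0.136, -0.533,  0.222]), 'eef_rot': array([-3.14 , -0.   ,  0.251]), 'force': array([-0.408, -0.165, -0.948]), 'moment': array([-0.014, -0.006, -0.002]), 'grip_width': np.float64(0.094)} 0.017
scene [[ 0.621 -0.584  0.523 -0.291]
 [-0.784 -0.468  0.408 -0.363]
 [ 0.007 -0.663 -0.748  1.432]
 [ 0.     0.     0.     1.   ]] [[524.5   0.  334.5]
 [  0.  524.5 231.4]
 [  0.    0.    1. ]] [-0.03442761  0.          0.          0.          0.        ]
side [[ 0.922 -0.324  0.212  0.233]
 [-0.387 -0.75   0.536 -0.439]
 [-0.014 -0.576 -0.817  1.35 ]
 [ 0.     0.     0.     1.   ]] [[528.9   0.  313.9]
 [  0.  528.9 247.1]
 [  0.    0.    1. ]] [-0.12116909  0.          0.          0.          0.        ]
[[-0.001 -0.969 -0.249  0.071]
 [ 1.    -0.001 -0.    -0.001]
 [-0.    -0.249  0.969 -0.162]
 [ 0.     0.     0.     1.   ]]
```

View pics/scene0.png

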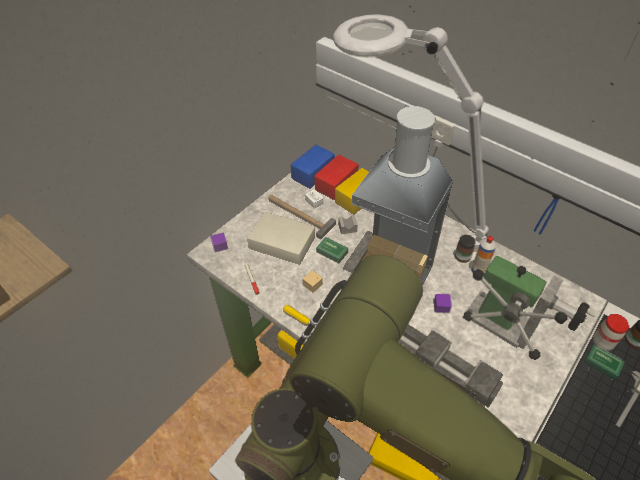

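View pics/side0.png

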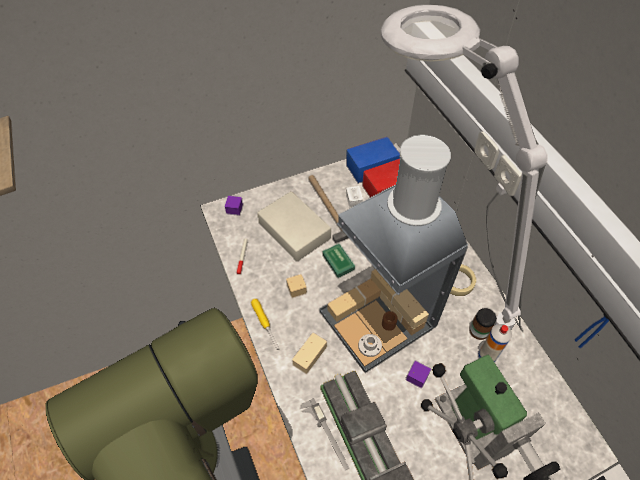

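The side view shows the full brick at (310,352), the cream half brick at (296,285), purple look-alikes at (233,205) and (418,374), and the hearth's side wall near (345,300). The cream one is the bat. I'll confirm it in a crop.

```bash
python3 - <<'E'
from h import *
im=cv2.imread('pics/side0.png')[250:400,270:470]
cv2.imwrite('pics/c1.png',cv2.resize(im,None,fx=4,fy=4,interpolation=cv2.INTER_CUBIC))
E
```

```text
(no output)
```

View pics/c1.png

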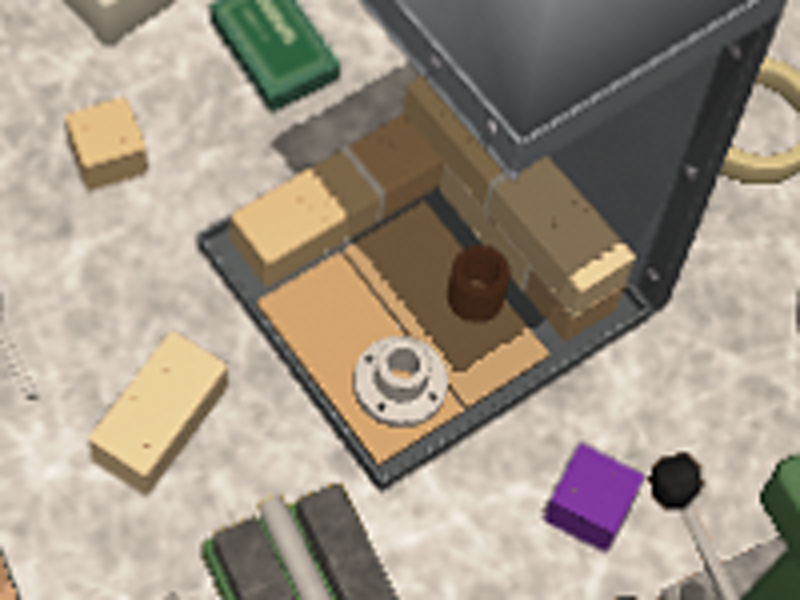

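Brick with elongated top at crop (160,405), cream bat at (105,130), hearth tray corners at (202,240), (382,485), (660,305). Purple look-alike is clearly different. Fit planar poses to these corners.

```bash
cat > fit.py <<'E'
from h import *
from scipy.optimize import least_squares
def fit(v,P,uv,x0):
    P=np.array(P,float);uv=np.array(uv,float)
    def f(x):
        c,s=np.cos(x[2]),np.sin(x[2]);Q=np.c_[x[0]+c*P[:,0]-s*P[:,1],x[1]+s*P[:,0]+c*P[:,1],P[:,2]]
        return (proj(v,Q)-uv).ravel()
    r=least_squares(f,x0,loss='soft_l1');return r.x,r.fun.reshape(-1,2)
E
python3 - <<'E'
from fit import *
v=load('side0.png');cr=lambda a:np.array([270,250])+(np.array(a)+.5)/4-.5
m=.001
H=[[-119*m,36*m,.018],[-119*m,-190*m,.018],[115*m,-190*m,.018],[-99*m,24*m,.046],[-99*m,-24*m,.046],[0,-24*m,.046],[0,24*m,.046]]
uv=cr([[202,238],[382,484],[662,303],[232,222],[265,258],[380,215],[345,150]])
x0=ray(v,uv[5:6],.046)[0]
for y in(0,.5,-.5):
    x,e=fit(v,H,uv,[x0[0],x0[1],y]);print('hearth',x.round(4),e.round(1).tolist())
b=cr([[175,333],[228,370],[148,474],[91,438]]);g=ray(v,b,.04);print(g.round(4),g.mean(0))
t=cr([[65,115],[126,98],[146,150],[85,167]]);k=ray(v,t,.04);print(k.round(4),k.mean(0))
for q in(g,k):
    d=q[[1,2,3,0]]-q;print(np.linalg.norm(d,axis=1).round(4),np.degrees(np.arctan2(d[:,1],d[:,0])).round(1))
E
```

```text
hearth [0.6325 0.2175 0.188 ] [[-1.2, -0.1], [1.1, 0.3], [-1.9, 1.1], [-0.5, -1.3], [1.1, 2.3], [1.1, -4.4], [-0.2, -0.2]]
hearth [0.6325 0.2175 0.188 ] [[-1.2, -0.1], [1.1, 0.3], [-1.9, 1.1], [-0.5, -1.3], [1.1, 2.3], [1.1, -4.4], [-0.2, -0.2]]
hearth [0.6325 0.2175 0.188 ] [[-1.2, -0.1], [1.1, 0.3], [-1.9, 1.1], [-0.5, -1.3], [1.1, 2.3], [1.1, -4.4], [-0.2, -0.2]]
[[0.4615 0.1576 0.04  ]
 [0.4837 0.1181 0.04  ]
 [0.4056 0.0701 0.04  ]
 [0.3805 0.1084 0.04  ]] [0.4328083  0.11355575 0.04      ]
[[0.4555 0.3507 0.04  ]
 [0.5018 0.3467 0.04  ]
 [0.4985 0.2999 0.04  ]
 [0.4529 0.304  0.04  ]] [0.47715788 0.32532247 0.04      ]
[0.0454 0.0916 0.0458 0.0948] [ -60.7 -148.5  123.3   31.3]
[0.0465 0.0469 0.0458 0.0467] [ -4.9 -94.1 174.8  86.8]
```

```bash
cat >> h.py <<'E'
def go(*tg):
    o=ctrl.get_obs();M=T(o['ee_pos'],o['eef_rot']);print('t',round(float(o['time_s']),2),'p',np.round(o['ee_pos'],4),'rpy deg',np.degrees(o['eef_rot']).round(2),'q',np.round(o['qpos'],3),'F',np.round(o['force'],1),'w',round(float(o['grip_width']),4))
    for p in tg:
        d=M[:3,:3].T@(np.array(p[:3])-M[:3,3]);r=0
        if len(p)>3:
            r=-(p[3]-np.degrees(o['eef_rot'][2]));r=(r+180)%360-180
        print(p,'->',np.round(d,4),'roll',round(r,1))
E
python3 -c "
from h import *
go((.2,-.2,.3),(.433,.1135,.30,31.5),(.433,.1135,.22,31.5))"
```

```text
t 0.15 p [ 0.1365 -0.5326  0.222 ] rpy deg [-179.95   -0.     14.37] q [-1.387  0.3    1.521  0.     1.321 -0.067] F [ 1.  -1.6  0.7] w 0.0937
(0.2, -0.2, 0.3) -> [ 0.1441 -0.3065 -0.0777] roll 0
(0.433, 0.1135, 0.3, 31.5) -> [ 0.4476 -0.5524 -0.0775] roll -17.1
(0.433, 0.1135, 0.22, 31.5) -> [ 0.4476 -0.5523  0.0025] roll -17.1
```

move_arm([
  [0.05,-0.06,-0.06,0],
  [0.1,-0.12,-0.08,0],
  [0.15,-0.17,-0.08,0],
  [0.2,-0.22,-0.08,0],
  [0.24,-0.28,-0.08,0],
  [0.28,-0.33,-0.08,-5],
  [0.32,-0.38,-0.08,-10],
  [0.36,-0.43,-0.08,-17],
  [0.4,-0.48,-0.08,-17],
  [0.448,-0.552,-0.04,-17],
], jaw=1, grip_force=25)

```text
time_s: 1.4
ee_pos: [0.3948, 0.0165, 0.2883]
eef_rot: [3.141, -0.002, 0.548]
force: [2.1, -0.1, 0.1]
grip_width: 0.094
```

```bash
python3 -c "
from h import *
go((.433,.1135,.22,31.5))"
```

```text
t 1.4 p [0.3948 0.0165 0.2883] rpy deg [ 1.7997e+02 -1.2000e-01  3.1390e+01] q [-5.100e-02 -1.060e-01  1.813e+00  1.000e-03  1.433e+00  9.710e-01] F [ 2.1 -0.1  0.1] w 0.094
(0.433, 0.1135, 0.22, 31.5) -> [ 0.083  -0.0629  0.0684] roll -0.1
```

move_arm([
  [0.042,-0.032,0.034,0],
  [0.083,-0.063,0.07,0],
  [0.083,-0.063,0.07,0],
  [0.083,-0.063,0.07,0],
])

```text
time_s: 1.9
ee_pos: [0.4329, 0.1133, 0.2187]
eef_rot: [3.141, -0.002, 0.548]
force: [-0.1, -0.3, 1.1]
grip_width: 0.0941
```

```bash
python3 -c "
from h import *
shot('wrist','w1.png');go((.433,.1135,.22,31.5))"
```

```text
t 1.95 p [0.4331 0.1129 0.2192] rpy deg [ 1.7994e+02 -1.7000e-01  3.1360e+01] q [0.173 0.071 1.801 0.    1.267 1.197] F [-0.4 -0.2  0.5] w 0.0937
(0.433, 0.1135, 0.22, 31.5) -> [ 0.0002 -0.0005 -0.0008] roll -0.1
```

View pics/w1.png

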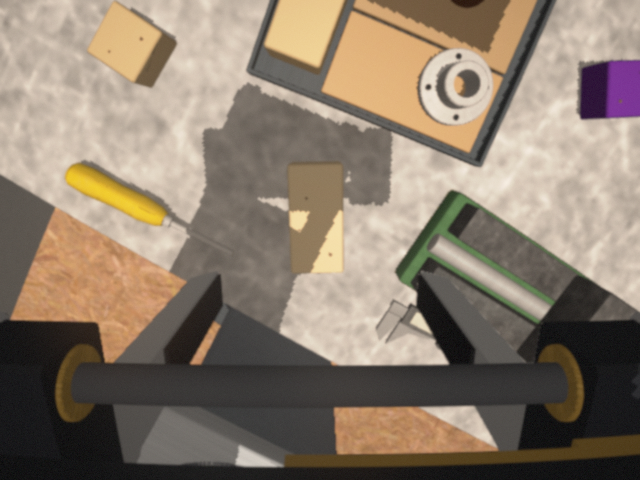

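Wrist view: brick top corners ≈ (288,163),(343,163),(344,271),(290,271); bat top (117,2)…(135,80); tray front rim corners (250,72) and (479,163); vice at right.

```bash
python3 - <<'E'
from fit import *
v=load('w1.png')
P=lambda a,b,z:[[a,b,z],[a,-b,z],[-a,-b,z],[-a,b,z]]
x,e=fit(v,P(.049,.024,.04),[[288,163],[342.5,163],[344,271],[290,271]],[.433,.1135,.55]);print('brick',x.round(4),np.degrees(x[2]),e.round(1).tolist())
x,e=fit(v,P(.024,.024,.04),[[117,2],[164,40],[135,80],[88,44]],[.477,.325,0]);print('bat',x.round(4),np.degrees(x[2]),e.round(1).tolist())
k=ray(v,[[250,72],[479,163]],.018);d=k[0]-k[1];print(k,np.linalg.norm(d),'hearth yaw',np.degrees(np.arctan2(-d[0],d[1])))
w=ray(v,[[265,48],[321,69]],.046);d=w[0]-w[1];print(w,np.linalg.norm(d),np.degrees(np.arctan2(-d[0],d[1])))
y=np.arctan2(-(k[0]-k[1])[0],(k[0]-k[1])[1]);c,s=np.cos(y),np.sin(y)
print('origin',k[0][:2]-np.array([[c,-s],[s,c]])@[-.119,.036])
E
```

```text
brick [0.4321 0.1167 0.5594] 32.05084998259053 [[-1.0, -0.6], [1.4, -1.3], [-0.5, 0.9], [0.3, 1.5]]
bat [ 0.4762  0.3243 -0.1217] -6.975246903382823 [[0.9, -2.3], [1.8, -3.1], [-1.4, 6.3], [-1.4, 6.2]]
[[0.50894307 0.23016313 0.018     ]
 [0.54967208 0.01518904 0.018     ]] 0.21879833007602634 hearth yaw 10.728108349123254
[[0.52951485 0.22284636 0.046     ]
 [0.53877542 0.17696174 0.046     ]] 0.04680979547800653 11.410331758050683
origin [0.63256449 0.21694404]
```

```bash
python3 -c "
from h import *
go((.4321,.1155,.024,32))"
```

```text
t 1.95 p [0.4331 0.1129 0.2192] rpy deg [ 1.7994e+02 -1.7000e-01  3.1360e+01] q [0.173 0.071 1.801 0.    1.267 1.197] F [-0.4 -0.2  0.5] w 0.0937
(0.4321, 0.1155, 0.024, 32) -> [-1.000e-04 -2.900e-03  1.952e-01] roll -0.6
```

move_arm([
  [0,-0.003,0.06,-0.6],
  [0,-0.003,0.115,-0.6],
  [0,-0.003,0.165,-0.6],
  [0,-0.003,0.195,-0.6],
  [0,-0.003,0.195,-0.6],
])

```text
time_s: 2.58
ee_pos: [0.4317, 0.1146, 0.0239]
eef_rot: [3.141, -0.001, 0.556]
force: [0.0, -0.2, 0.9]
grip_width: 0.0942
```

move_arm([
  [0,0,0,0],
  [0,0,0,0],
  [0,0,0,0],
  [0,0,0,0],
], jaw=-1, grip_force=20)

```text
time_s: 3.08
ee_pos: [0.4319, 0.1146, 0.0243]
eef_rot: [3.141, -0.002, 0.556]
force: [-0.1, 0.8, 0.4]
grip_width: 0.0572
```

```bash
python3 -c "
from h import *
go((.42,.16,.04,10.8),(.42,.16,.025,10.8))"
```

```text
t 3.08 p [0.4319 0.1146 0.0243] rpy deg [ 1.7996e+02 -1.0000e-01  3.1870e+01] q [0.177 0.363 1.974 0.    0.803 1.192] F [-0.1  0.8  0.4] w 0.0572
(0.42, 0.16, 0.04, 10.8) -> [ 0.0139 -0.0448 -0.0157] roll 21.1
(0.42, 0.16, 0.025, 10.8) -> [ 0.0139 -0.0448 -0.0007] roll 21.1
```

move_arm([
  [0,0,0,0],
  [0,0,0,0],
  [0,0,0,0],
  [0,0,-0.012,0],
  [0.004,-0.012,-0.014,5],
  [0.008,-0.025,-0.014,12],
  [0.014,-0.045,-0.014,21],
  [0.014,-0.045,-0.014,21],
  [0.014,-0.045,-0.006,21],
  [0.014,-0.045,0,21],
])

```text
time_s: 4.32
ee_pos: [0.4201, 0.1597, 0.0239]
eef_rot: [3.142, -0.002, 0.191]
force: [-3.3, -2.2, 28.7]
grip_width: 0.0482
```

```bash
python3 -c "
from h import *
go((.42,.16,.0245,10.8),(.42,.16,.15,10.8),(.476,.324,.15,-6))"
```

```text
t 4.33 p [0.4201 0.1597 0.0239] rpy deg [ 1.800e+02 -1.000e-01  1.094e+01] q [ 0.282  0.369  1.967 -0.     0.804  1.662] F [-3.3 -2.2 28.7] w 0.0482
(0.42, 0.16, 0.0245, 10.8) -> [-0.0001 -0.0003 -0.0006] roll 0.1
(0.42, 0.16, 0.15, 10.8) -> [ 0.0002 -0.0003 -0.1261] roll 0.1
(0.476, 0.324, 0.15, -6) -> [ 0.0863 -0.1507 -0.126 ] roll 16.9
```

move_arm([
  [0,0,-0.0005,0],
  [0,0,-0.0005,0],
  [0,0,-0.0005,0],
  [0,0,-0.04,0],
  [0,0,-0.1,0],
  [0.03,-0.05,-0.126,6],
  [0.06,-0.1,-0.126,12],
  [0.086,-0.15,-0.126,17],
  [0.086,-0.15,-0.126,17],
  [0.086,-0.15,-0.126,17],
], jaw=1)

```text
time_s: 5.58
ee_pos: [0.4756, 0.3228, 0.1497]
eef_rot: [3.141, -0.001, -0.105]
force: [0.0, -0.9, 0.5]
grip_width: 0.0939
```

```bash
python3 -c "
from h import *
shot('wrist','w2.png');go((.476,.324,.025,-6))"
```

```text
t 5.62 p [0.4757 0.3225 0.15  ] rpy deg [-1.7999e+02 -8.0000e-02 -6.0500e+00] q [ 5.320e-01  4.210e-01  1.532e+00 -1.000e-03  1.187e+00  2.209e+00] F [0.4 0.1 0. ] w 0.0942
(0.476, 0.324, 0.025, -6) -> [-0.     -0.0016  0.125 ] roll -0.0
```

View pics/w2.png

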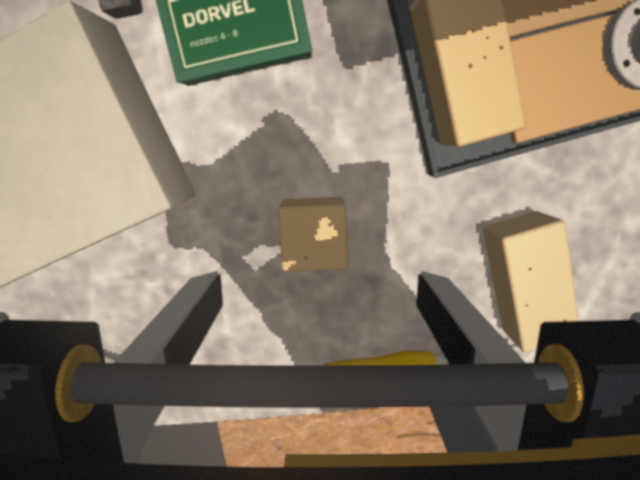

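Bat top corners ≈ (279,206),(347,204),(347,270),(281,272), nearly square to the jaws; screwdriver handle at (380,358), behind it.

```bash
python3 - <<'E'
from fit import *
v=load('w2.png')
P=lambda a,b,z:[[a,b,z],[a,-b,z],[-a,-b,z],[-a,b,z]]
x,e=fit(v,P(.024,.024,.04),[[279,206],[347,204],[347,270],[281,272]],[.477,.325,0]);print('bat',x.round(4),np.degrees(x[2]),e.round(1).tolist())
print('driver',ray(v,[[330,362],[438,352]],.02))
x,e=fit(v,P(.049,.024,.04)[:2],[[501,234],[561,219]],[.42,.16,.19]);print('brick',x.round(4),np.degrees(x[2]),e.round(1).tolist())
w=ray(v,[[456,146],[522,130]],.046);d=w[0]-w[1];print(w,np.linalg.norm(d),np.degrees(np.arctan2(-d[0],d[1])))
go((x:=(.4757,.3225,.024,-5)))
E
```

```text
bat [ 0.4766  0.327  -0.083 ] -4.757095249977449 [[-1.3, -0.2], [0.3, 0.2], [0.7, 0.3], [-0.1, -0.3]]
driver [[0.36543622 0.32572962 0.02      ]
 [0.36458996 0.23613245 0.02      ]]
brick [0.4206 0.1651 0.1304] 7.472726126243238 [[-2.0, 0.1], [2.5, -0.1]]
[[0.53084344 0.22675418 0.046     ]
 [0.53719444 0.18213612 0.046     ]] 0.04506780783767774 8.10115071721383
t 5.62 p [0.4757 0.3225 0.15  ] rpy deg [-1.7999e+02 -8.0000e-02 -6.0500e+00] q [ 5.320e-01  4.210e-01  1.532e+00 -1.000e-03  1.187e+00  2.209e+00] F [0.4 0.1 0. ] w 0.0942
(0.4757, 0.3225, 0.024, -5) -> [-1.00e-04 -0.00e+00  1.26e-01] roll -1.0
```

move_arm([
  [0,-0.003,0.06,-1],
  [0,-0.003,0.1,-1],
  [0,-0.003,0.126,-1],
  [0,-0.003,0.126,-1],
])

```text
time_s: 6.12
ee_pos: [0.4755, 0.324, 0.0229]
eef_rot: [3.14, 0.001, -0.089]
force: [0.1, -0.3, 0.8]
grip_width: 0.0938
```

move_arm([
  [0,0,0,0],
  [0,0,0,0],
  [0,0,0,0],
  [0,0,0,0],
  [0,0,0,0],
  [0,0,0,0],
  [0,0,-0.006,0],
  [0,0,-0.006,-8],
  [0,0,-0.006,-16],
  [0,0,-0.006,-16],
], jaw=-1)

```text
time_s: 7.38
ee_pos: [0.4754, 0.3239, 0.029]
eef_rot: [3.14, 0.002, 0.19]
force: [-0.2, 0.6, -0.7]
grip_width: 0.0479
```

```bash
python3 -c "
from h import *
go((.476,.325,.0245,10.8))"
```

```text
t 7.38 p [0.4754 0.3239 0.029 ] rpy deg [1.7991e+02 9.0000e-02 1.0860e+01] q [ 5.350e-01  5.830e-01  1.605e+00 -1.000e-03  9.550e-01  1.917e+00] F [-0.2  0.6 -0.7] w 0.0479
(0.476, 0.325, 0.0245, 10.8) -> [ 0.0008 -0.0009  0.0045] roll 0.1
```

move_arm([
  [0,0,0.006,0],
  [0,0,0.006,0],
])

```text
time_s: 7.62
ee_pos: [0.4754, 0.3239, 0.0227]
eef_rot: [3.14, 0.002, 0.187]
force: [0.6, 0.7, -0.8]
grip_width: 0.0482
```

move_arm([
  [0,0,0,0],
  [0,0,0,0],
  [0,0,0,0],
  [0,0,-0.06,0],
  [0,0,-0.12,0],
  [-0.03,0.06,-0.18,0],
  [-0.07,0.12,-0.24,0],
  [-0.1,0.18,-0.3,0],
  [-0.12,0.24,-0.36,0],
  [-0.12,0.24,-0.42,0],
], jaw=1)

```text
time_s: 8.88
ee_pos: [0.4126, 0.1126, 0.3634]
eef_rot: [3.14, 0.002, 0.187]
force: [0.6, 0.7, -0.2]
grip_width: 0.0935
```

```bash
python3 -c "
from h import *
go((.4,.0763,.6,10.8))"
```

```text
t 8.88 p [0.4126 0.1126 0.3634] rpy deg [1.7991e+02 1.3000e-01 1.0690e+01] q [ 0.182 -0.051  1.593 -0.002  1.602  1.566] F [ 0.6  0.7 -0.2] w 0.0935
(0.4, 0.0763, 0.6, 10.8) -> [-0.0197  0.0337 -0.2365] roll -0.1
```

move_arm([
  [-0.02,0.034,-0.06,0],
  [-0.02,0.034,-0.12,0],
  [-0.02,0.034,-0.18,0],
  [-0.02,0.034,-0.24,0],
  [-0.02,0.034,-0.3,0],
  [-0.02,0.034,-0.36,0],
  [-0.02,0.034,-0.42,0],
  [-0.02,0.034,-0.48,0],
])

```text
time_s: 9.88
ee_pos: [0.3755, 0.0715, 0.7424]
eef_rot: [3.14, -0.01, 0.186]
force: [-8.8, -1.4, 6.8]
grip_width: 0.0939
```

```bash
python3 -c "
from h import *
go((.4,.0763,.6,10.8))"
```

```text
t 9.88 p [0.3755 0.0715 0.7424] rpy deg [179.93  -0.57  10.68] q [ 9.200e-02  2.860e-01  2.340e-01 -1.000e-03  2.611e+00  1.476e+00] F [-8.8 -1.4  6.8] w 0.0939
(0.4, 0.0763, 0.6, 10.8) -> [ 0.0235 -0.0004  0.1426] roll -0.1
```

move_arm([
  [0.03,0,-0.06,0],
  [0.06,0,-0.12,0],
  [0.09,0,-0.18,0],
  [0.12,0,-0.24,0],
  [0.15,0,-0.3,0],
  [0.18,0,-0.36,0],
])

```text
time_s: 10.62
ee_pos: [0.3771, 0.0718, 0.744]
eef_rot: [3.14, -0.03, 0.186]
force: [-0.5, -0.1, 0.1]
grip_width: 0.0938
```

```bash
python3 -c "
from h import *
go((.4,.0763,.6,10.8))"
```

```text
t 10.62 p [0.3771 0.0718 0.744 ] rpy deg [179.93  -1.74  10.68] q [0.091 0.281 0.236 0.003 2.594 1.479] F [-0.5 -0.1  0.1] w 0.0938
(0.4, 0.0763, 0.6, 10.8) -> [ 0.0189 -0.0004  0.1447] roll -0.1
```

```bash
cat > kin.py <<'E'
from h import *
from scipy.optimize import least_squares
d=np.array([[-1.387,.3,1.521,.1365,-.5326,.222,0],[-.051,-.106,1.813,.3948,.0165,.2883,0],[.173,.071,1.801,.4331,.1129,.2192,0],[.177,.363,1.974,.4319,.1146,.0243,0],[.532,.421,1.532,.4757,.3225,.15,0],[.535,.583,1.605,.4754,.3239,.029,0],[.182,-.051,1.593,.4126,.1126,.3634,0],[.091,.281,.236,.3771,.0718,.744,.03]])
# x=[a,L1,L2,c,z0-L... ]; wrist->tcp L
def rz(x,q2,q3,t):
    a,L1,L2,c,z0,L=x;return a+L1*np.sin(q2)+L2*np.sin(q2+q3+c)+L*np.sin(t), z0+L1*np.cos(q2)+L2*np.cos(q2+q3+c)-L*np.cos(t)
r=d[:,3]*np.cos(d[:,0])+d[:,4]*np.sin(d[:,0]);lat=-d[:,3]*np.sin(d[:,0])+d[:,4]*np.cos(d[:,0])
def f(x):
    R_,Z=rz(np.r_[x,.25],d[:,1],d[:,2],d[:,6]);return np.r_[R_-r,Z-d[:,5]]
s=least_squares(f,[.05,.4,.4,0,.6]);X=np.r_[s.x,.25]
if __name__=='__main__':
    print('lat',lat.round(4),'x',s.x.round(4),'res',abs(s.fun).max())
    for q2 in np.arange(.2,1.8,.2):print(round(q2,1),'down@q3=.23: r,z',np.round(rz(X,q2,.23,0),3))
E
python3 kin.py
python3 - <<'E'
from h import *
# height of hood/duct from the side and scene view: triangulate duct top rim centre and chimney
v=load('side0.png');w=load('scene0.png')
def tri(a,b):
    A=[]
    for u,q in((v,a),(w,b)):
        n=cv2.undistortPoints(np.array([[q]],float),u[1],u[2])[0,0];dd=u[0][:3,:3]@np.r_[n,1];dd/=np.linalg.norm(dd);A.append((u[0][:3,3],dd))
    (o1,d1),(o2,d2)=A;t=np.linalg.lstsq(np.c_[d1,-d2],o2-o1,rcond=None)[0];p,q=o1+t[0]*d1,o2+t[1]*d2
    return ((p+q)/2).round(3),np.linalg.norm(p-q).round(3)
print('duct top',tri((425,153),(416,119)),'duct base',tri((415,207),(410,168)))
E
```

```text
lat [0.0369 0.0366 0.0367 0.0368 0.0366 0.0363 0.0361 0.0372] x [1.000e-04 4.238e-01 4.494e-01 9.080e-02 2.179e-01] res 0.0008826999807383107
0.2 down@q3=.23: r,z [0.308 0.773]
0.4 down@q3=.23: r,z [0.462 0.696]
0.6 down@q3=.23: r,z [0.597 0.59 ]
0.8 down@q3=.23: r,z [0.709 0.459]
1.0 down@q3=.23: r,z [0.792 0.308]
1.2 down@q3=.23: r,z [0.844 0.144]
1.4 down@q3=.23: r,z [ 0.862 -0.027]
1.6 down@q3=.23: r,z [ 0.846 -0.199]
duct top (array([0.702, 0.154, 0.627]), np.float64(0.004)) duct base (array([0.707, 0.153, 0.46 ]), np.float64(0.006))
```

```bash
python3 -c "
from h import *
go((.484,.130,.65,10.8))"
```

```text
t 10.62 p [0.3771 0.0718 0.744 ] rpy deg [179.93  -1.74  10.68] q [0.091 0.281 0.236 0.003 2.594 1.479] F [-0.5 -0.1  0.1] w 0.0938
(0.484, 0.13, 0.65, 10.8) -> [ 0.1129 -0.0375  0.0975] roll -0.1
```

move_arm([
  [0.04,-0.013,0.034,0],
  [0.08,-0.026,0.068,0],
  [0.113,-0.0375,0.0975,0],
  [0.113,-0.0375,0.0975,0],
])

```text
time_s: 11.12
ee_pos: [0.4862, 0.1309, 0.6465]
eef_rot: [3.14, -0.023, 0.187]
force: [-0.3, -0.7, 0.6]
grip_width: 0.0941
```

move_arm([
  [0.6,0,-0.8,0],
  [0.6,0,-0.8,0],
])

```text
time_s: 11.38
ee_pos: [0.5003, 0.1289, 0.6664]
eef_rot: [-3.141, -0.043, 0.187]
force: [-0.0, -0.2, -0.4]
grip_width: 0.094
```

move_arm([
  [0.6,0,-0.8,0],
  [0.6,0,-0.8,0],
])

```text
time_s: 11.62
ee_pos: [0.499, 0.1245, 0.6748]
eef_rot: [-3.14, -0.076, 0.187]
force: [0.4, -0.3, -1.0]
grip_width: 0.094
```

```bash
python3 -c "
from h import *
go((.484,.130,.65,10.8))"
```

```text
t 11.62 p [0.499  0.1245 0.6748] rpy deg [-179.89   -4.33   10.71] q [0.172 0.442 0.235 0.005 2.389 1.559] F [ 0.4 -0.3 -1. ] w 0.094
(0.484, 0.13, 0.65, 10.8) -> [-0.0156 -0.0082  0.0237] roll -0.1
```

move_arm([
  [0.66,-0.03,-0.75,0],
  [0.66,-0.03,-0.75,0],
])

```text
time_s: 11.88
ee_pos: [0.5065, 0.1257, 0.676]
eef_rot: [-3.138, -0.107, 0.187]
force: [0.6, 0.6, -0.4]
grip_width: 0.0938
```

move_arm([
  [0.69,-0.03,-0.72,0],
  [0.69,-0.03,-0.72,0],
])

```text
time_s: 12.12
ee_pos: [0.5147, 0.1269, 0.6768]
eef_rot: [-3.136, -0.139, 0.187]
force: [0.9, -0.6, -0.2]
grip_width: 0.0939
```

move_arm([
  [0.71,-0.03,-0.7,0],
  [0.71,-0.03,-0.7,0],
  [0.71,-0.03,-0.7,0],
  [0.71,-0.03,-0.7,0],
])

```text
time_s: 12.62
ee_pos: [0.526, 0.1281, 0.6753]
eef_rot: [-3.135, -0.17, 0.187]
force: [0.4, 0.0, -0.5]
grip_width: 0.094
```

move_arm([
  [0.74,-0.03,-0.67,0],
])

```text
time_s: 12.75
ee_pos: [0.532, 0.1291, 0.6776]
eef_rot: [-3.133, -0.199, 0.186]
force: [-0.3, 0.0, 0.6]
grip_width: 0.0941
```

```bash
python3 -c "
from h import *
go((.484,.130,.65,10.8))"
```

```text
t 12.75 p [0.532  0.1291 0.6776] rpy deg [-179.52  -11.42   10.68] q [0.165 0.445 0.236 0.016 2.262 1.561] F [-0.3  0.   0.6] w 0.0941
(0.484, 0.13, 0.65, 10.8) -> [-0.0515 -0.0096  0.0179] roll -0.1
```

move_arm([
  [0.75,-0.12,-0.65,0],
])

```text
time_s: 12.88
ee_pos: [0.5363, 0.1351, 0.681]
eef_rot: [-3.131, -0.231, 0.186]
force: [0.4, 0.0, -0.5]
grip_width: 0.0943
```

move_arm([
  [0.76,-0.12,-0.64,0],
])

```text
time_s: 13.0
ee_pos: [0.5403, 0.1412, 0.6848]
eef_rot: [-3.129, -0.263, 0.185]
force: [0.1, -0.1, -0.3]
grip_width: 0.094
```

move_arm([
  [0.77,-0.12,-0.63,0],
])

```text
time_s: 13.12
ee_pos: [0.5439, 0.1464, 0.6893]
eef_rot: [-3.127, -0.296, 0.185]
force: [-0.5, 0.0, 0.1]
grip_width: 0.0937
```

move_arm([
  [0.78,-0.08,-0.62,0],
])

```text
time_s: 13.25
ee_pos: [0.5475, 0.1489, 0.6947]
eef_rot: [-3.124, -0.33, 0.185]
force: [1.0, -0.4, -0.3]
grip_width: 0.0942
```

move_arm([
  [0.79,-0.05,-0.6,0],
])

```text
time_s: 13.38
ee_pos: [0.5514, 0.1493, 0.7005]
eef_rot: [-3.121, -0.364, 0.184]
force: [0.9, -0.4, -0.3]
grip_width: 0.0939
```

move_arm([
  [0.8,-0.05,-0.58,0],
])

```text
time_s: 13.5
ee_pos: [0.5552, 0.1496, 0.7067]
eef_rot: [-3.119, -0.398, 0.184]
force: [0.6, 0.2, -0.3]
grip_width: 0.0942
```

```bash
python3 -c "
from h import *
go((.484,.130,.65,10.8))"
```

```text
t 13.5 p [0.5552 0.1496 0.7067] rpy deg [-178.69  -22.83   10.52] q [0.191 0.416 0.236 0.023 2.092 1.589] F [ 0.6  0.2 -0.3] w 0.0942
(0.484, 0.13, 0.65, 10.8) -> [-0.0898  0.0068  0.0236] roll -0.3
```

move_arm([
  [0.8,0.3,-0.56,0],
])

```text
time_s: 13.62
ee_pos: [0.5624, 0.1308, 0.7135]
eef_rot: [-3.117, -0.432, 0.184]
force: [1.3, 0.2, 0.0]
grip_width: 0.094
```

move_arm([
  [0.8,0.3,-0.54,0],
])

```text
time_s: 13.75
ee_pos: [0.5692, 0.1115, 0.7204]
eef_rot: [-3.116, -0.465, 0.184]
force: [-0.1, -0.1, -0.0]
grip_width: 0.0941
```

```bash
cat >> h.py <<'E'
def tilt():
    m=R.from_euler('xyz',ctrl.get_obs()['eef_rot']).as_matrix();z=m[:,2];y=m[:,1]
    print('tilt',np.degrees(np.arccos(-z[2])).round(2),'az z',np.degrees(np.arctan2(z[1],z[0])).round(2),'y heading+90',np.degrees(np.arctan2(y[1],y[0])).round(2)+90,'y elev',np.degrees(np.arcsin(y[2])).round(2))
E
python3 -c "
from h import *
go((.484,.130,.65,10.8));tilt()"
```

```text
t 13.75 p [0.5692 0.1115 0.7204] rpy deg [-178.54  -26.65   10.52] q [0.103 0.401 0.236 0.069 2.042 1.53 ] F [-0.1 -0.1 -0. ] w 0.0941
(0.484, 0.13, 0.65, 10.8) -> [-0.1035 -0.033   0.0278] roll -0.3
tilt 26.69 az z 13.77 y heading+90 11.170000000000002 y elev -1.31
```

move_arm([
  [-0.01,0.06,0.01,0],
  [-0.02,0.12,0.015,0],
  [-0.02,0.14,0.015,0],
])

```text
time_s: 14.12
ee_pos: [0.5853, -0.0307, 0.6943]
eef_rot: [-3.116, -0.465, 0.18]
force: [0.7, 0.6, 0.2]
grip_width: 0.094
```

move_arm([
  [0.8,0.25,-0.5,0],
])

```text
time_s: 14.25
ee_pos: [0.5962, -0.0374, 0.7116]
eef_rot: [-3.12, -0.49, 0.177]
force: [-0.6, 0.2, 1.4]
grip_width: 0.0938
```

move_arm([
  [0.8,0.2,-0.5,0],
])

```text
time_s: 14.38
ee_pos: [0.6012, -0.0408, 0.7157]
eef_rot: [-3.123, -0.519, 0.173]
force: [0.7, -0.3, -0.1]
grip_width: 0.0941
```

```bash
python3 -c "
from h import *
go((.484,.130,.65,10.8));tilt()"
```

```text
t 14.38 p [ 0.6012 -0.0408  0.7157] rpy deg [-178.95  -29.73    9.93] q [-0.215  0.423  0.239  0.226  1.99   1.321] F [ 0.7 -0.3 -0.1] w 0.0941
(0.484, 0.13, 0.65, 10.8) -> [-0.1073 -0.1882  0.0178] roll -0.9
tilt 29.75 az z 12.05 y heading+90 10.459999999999994 y elev -0.91
```

move_arm([
  [0.8,0.2,-0.5,0],
])

```text
time_s: 14.5
ee_pos: [0.5994, -0.0434, 0.7281]
eef_rot: [-3.132, -0.559, 0.174]
force: [-0.5, -0.2, -0.2]
grip_width: 0.0941
```

move_arm([
  [0.8,0.2,-0.5,0],
])

```text
time_s: 14.62
ee_pos: [0.5992, -0.0472, 0.7388]
eef_rot: [-3.14, -0.598, 0.175]
force: [-0.6, 0.2, 0.7]
grip_width: 0.0936
```

```bash
python3 -c "
from h import *
tilt();go((.46,.05,.55),(.36,.15,.2,10.8),(.415,.16,.15,10.8),(.42,.16,.026))"
```

```text
tilt 34.29 az z 10.17 y heading+90 10.079999999999998 y elev -0.06
t 14.62 p [ 0.5992 -0.0472  0.7388] rpy deg [-179.92  -34.29   10.03] q [-0.236  0.399  0.235  0.245  1.939  1.315] F [-0.6  0.2  0.7] w 0.0936
(0.46, 0.05, 0.55) -> [-0.2057 -0.1198  0.0885] roll 0
(0.36, 0.15, 0.2, 10.8) -> [-0.4698 -0.2354  0.3322] roll -0.8
(0.415, 0.16, 0.15, 10.8) -> [-0.4518 -0.2356  0.405 ] roll -0.8
(0.42, 0.16, 0.026) -> [-0.5176 -0.2345  0.5102] roll 0
```

```bash
python3 - <<'E'
import kin;from kin import *
kin.d=np.vstack([d,[.172,.442,.235,.499,.1245,.6748,.0756],[.191,.416,.236,.5552,.1496,.7067,.398],[.165,.445,.236,.532,.1291,.6776,.199]]);D=kin.d
rr=D[:,3]*np.cos(D[:,0])+D[:,4]*np.sin(D[:,0])
def f(x):
    a,b=rz(x,D[:,1],D[:,2],D[:,6]);return np.r_[a-rr,b-D[:,5]]
s=least_squares(f,[0,.42,.45,.09,.22,.25]);print(s.x.round(4),abs(s.fun).max())
t=np.radians(34.3)
def ik(p):
    r=np.sqrt(p[0]**2+p[1]**2-.037**2)
    g=least_squares(lambda q:np.array(rz(s.x,q[0],q[1],t))-[r,p[2]],[.2,1.8]).x
    return g.round(2),round(np.pi-t-g.sum(),2)
for p in[(.415,.16,.15),(.42,.16,.026),(.47,.17,.026),(.476,.324,.026),(.476,.324,.15),(.62,.215,.07),(.55,.2,.07),(.5,.19,.15)]:print(p,ik(p))
E
```

```text
[1.000e-04 4.238e-01 4.495e-01 9.080e-02 2.214e-01 2.535e-01] 0.0008848425845919827
(0.415, 0.16, 0.15) (array([-0.12,  2.28]), np.float64(0.38))
(0.42, 0.16, 0.026) (array([0.23, 2.34]), np.float64(-0.03))
(0.47, 0.17, 0.026) (array([0.31, 2.21]), np.float64(0.02))
(0.476, 0.324, 0.026) (array([0.43, 2.02]), np.float64(0.09))
(0.476, 0.324, 0.15) (array([0.19, 1.96]), np.float64(0.4))
(0.62, 0.215, 0.07) (array([0.48, 1.79]), np.float64(0.28))
(0.55, 0.2, 0.07) (array([0.35, 1.98]), np.float64(0.21))
(0.5, 0.19, 0.15) (array([0.1 , 2.06]), np.float64(0.38))
```

```bash
python3 -c "
from h import *
go((.4,.105,.35,10.8),(.37,.104,.17,10.8))"
```

```text
t 14.62 p [ 0.5992 -0.0472  0.7388] rpy deg [-179.92  -34.29   10.03] q [-0.236  0.399  0.235  0.245  1.939  1.315] F [-0.6  0.2  0.7] w 0.0936
(0.4, 0.105, 0.35, 10.8) -> [-0.3593 -0.1843  0.2259] roll -0.8
(0.37, 0.104, 0.17, 10.8) -> [-0.4852 -0.1883  0.3579] roll -0.8
```

move_arm([
  [-0.05,-0.025,0.03,0],
  [-0.1,-0.05,0.06,0],
  [-0.15,-0.08,0.09,0],
  [-0.2,-0.11,0.12,0],
  [-0.25,-0.14,0.15,0],
  [-0.3,-0.165,0.19,0],
  [-0.36,-0.184,0.226,0],
  [-0.4,-0.186,0.27,0],
  [-0.44,-0.187,0.315,0],
  [-0.485,-0.188,0.358,0],
])

```text
time_s: 15.88
ee_pos: [0.397, 0.0959, 0.2765]
eef_rot: [-3.14, -0.605, 0.176]
force: [1.7, 0.7, -0.1]
grip_width: 0.0938
```

```bash
python3 -c "
from h import *
tilt();go((.37,.104,.17,10.8),(.3,.09,.1))"
```

```text
tilt 34.65 az z 10.2 y heading+90 10.120000000000005 y elev -0.05
t 15.88 p [0.397  0.0959 0.2765] rpy deg [-179.93  -34.65   10.08] q [ 0.13  -0.411  2.173  0.039  0.776  1.506] F [ 1.7  0.7 -0.1] w 0.0938
(0.37, 0.104, 0.17, 10.8) -> [-0.0813 -0.0126  0.0733] roll -0.7
(0.3, 0.09, 0.1) -> [-0.1798 -0.0111  0.0903] roll 0
```

move_arm([
  [-0.04,-0.006,0.036,0],
  [-0.08,-0.012,0.073,0],
  [-0.08,-0.012,0.073,0],
])

```text
time_s: 16.25
ee_pos: [0.3701, 0.1037, 0.1701]
eef_rot: [-3.14, -0.603, 0.177]
force: [0.5, -0.0, 0.8]
grip_width: 0.0939
```

move_arm([
  [-0.9,0,0,0],
])

```text
time_s: 16.38
ee_pos: [0.3275, 0.0965, 0.1424]
eef_rot: [-3.141, -0.608, 0.177]
force: [-0.0, 0.0, -0.2]
grip_width: 0.094
```

move_arm([
  [-0.9,0,0,0],
])

```text
time_s: 16.5
ee_pos: [0.3176, 0.1065, 0.1352]
eef_rot: [3.135, -0.58, 0.174]
force: [0.5, 0.1, -0.6]
grip_width: 0.0939
```

```bash
python3 -c "
from h import *
tilt();go((.37,.104,.17,10.8),(.3,.09,.1))"
```

```text
tilt 33.21 az z 9.25 y heading+90 9.769999999999996 y elev 0.34
t 16.5 p [0.3176 0.1065 0.1352] rpy deg [179.6  -33.21   9.99] q [ 0.251 -0.409  2.514 -0.111  0.461  1.735] F [ 0.5  0.1 -0.6] w 0.0939
(0.37, 0.104, 0.17, 10.8) -> [ 0.0619  0.0115 -0.001 ] roll -0.8
(0.3, 0.09, 0.1) -> [-0.0361  0.013   0.0185] roll 0
```

move_arm([
  [-0.9,0.3,0,0],
])

```text
time_s: 16.62
ee_pos: [0.3141, 0.0971, 0.131]
eef_rot: [3.128, -0.548, 0.175]
force: [0.4, -0.6, -0.7]
grip_width: 0.0944
```

move_arm([
  [-0.9,0.3,0,0],
])

```text
time_s: 16.75
ee_pos: [0.3103, 0.0833, 0.1294]
eef_rot: [3.123, -0.516, 0.176]
force: [0.3, -0.2, 0.4]
grip_width: 0.0942
```

```bash
python3 -c "
from h import *
tilt();go((.37,.104,.17,10.8))"
```

```text
tilt 29.56 az z 7.88 y heading+90 9.540000000000006 y elev 0.94
t 16.75 p [0.3103 0.0833 0.1294] rpy deg [178.92 -29.54  10.07] q [ 0.155 -0.421  2.513 -0.017  0.534  1.567] F [ 0.3 -0.2  0.4] w 0.0942
(0.37, 0.104, 0.17, 10.8) -> [ 0.0743 -0.0099 -0.0047] roll -0.7
```

move_arm([
  [0.02,0.06,0,0],
  [0.02,0.11,0,0],
  [0.02,0.12,0,0],
])

```text
time_s: 17.12
ee_pos: [0.3495, -0.0315, 0.1452]
eef_rot: [3.119, -0.522, 0.179]
force: [1.1, 0.4, -0.4]
grip_width: 0.0938
```

move_arm([
  [-0.9,0.1,0,0],
])

```text
time_s: 17.25
ee_pos: [0.3139, -0.0551, 0.1248]
eef_rot: [3.118, -0.519, 0.183]
force: [-0.7, -0.4, -0.9]
grip_width: 0.0942
```

move_arm([
  [-0.9,0.1,0,0],
])

```text
time_s: 17.38
ee_pos: [0.2936, -0.0891, 0.1145]
eef_rot: [3.13, -0.501, 0.188]
force: [1.3, 0.3, -0.5]
grip_width: 0.094
```

```bash
python3 -c "
from h import *
tilt();go((.37,.104,.17,10.8))"
```

```text
tilt 28.7 az z 9.3 y heading+90 10.409999999999997 y elev 0.61
t 17.38 p [ 0.2936 -0.0891  0.1145] rpy deg [179.31 -28.69  10.74] q [-0.74  -0.359  2.515  0.587  0.748  0.257] F [ 1.3  0.3 -0.5] w 0.094
(0.37, 0.104, 0.17, 10.8) -> [ 0.1241 -0.1755  0.0025] roll -0.1
```

move_arm([
  [-0.9,-0.4,0,0],
])

```text
time_s: 17.5
ee_pos: [0.2761, -0.1025, 0.1126]
eef_rot: [-3.135, -0.478, 0.19]
force: [-0.7, -0.2, 0.5]
grip_width: 0.0941
```

```bash
python3 -c "
from h import *
tilt();go((.37,-.06,.2,10.8),(.38,.15,.17,10.8),(.4,.155,.12,10.8))"
```

```text
tilt 27.39 az z 11.66 y heading+90 11.030000000000001 y elev -0.33
t 17.5 p [ 0.2761 -0.1025  0.1126] rpy deg [-179.63  -27.38   10.86] q [-0.841 -0.359  2.513  0.575  0.821  0.176] F [-0.7 -0.2  0.5] w 0.0941
(0.37, -0.06, 0.2, 10.8) -> [ 0.1292 -0.0243 -0.0314] roll 0.1
(0.38, 0.15, 0.17, 10.8) -> [ 0.1593 -0.2283  0.0193] roll 0.1
(0.4, 0.155, 0.12, 10.8) -> [ 0.1545 -0.2291  0.0732] roll 0.1
```

```bash
python3 - <<'E'
from h import *
go((.40,-.05,.22),(.385,.10,.2),(.375,.151,.137))
E
```

```text
t 17.5 p [ 0.2761 -0.1025  0.1126] rpy deg [-179.63  -27.38   10.86] q [-0.841 -0.359  2.513  0.575  0.821  0.176] F [-0.7 -0.2  0.5] w 0.0941
(0.4, -0.05, 0.22) -> [ 0.1663 -0.0284 -0.0347] roll 0
(0.385, 0.1, 0.2) -> [ 0.1691 -0.1784 -0.0097] roll 0
(0.375, 0.151, 0.137) -> [ 0.1399 -0.23    0.0464] roll 0
```

move_arm([
  [0.06,-0.01,-0.012,0],
  [0.12,-0.02,-0.025,0],
  [0.166,-0.03,-0.034,0],
  [0.167,-0.08,-0.026,0],
  [0.168,-0.13,-0.018,0],
  [0.168,-0.18,-0.01,0],
  [0.155,-0.205,0.018,0],
  [0.14,-0.23,0.046,0],
  [0.14,-0.23,0.046,0],
])

```text
time_s: 18.62
ee_pos: [0.3758, 0.1523, 0.1389]
eef_rot: [-3.135, -0.479, 0.192]
force: [0.1, 1.1, 0.8]
grip_width: 0.0941
```

```bash
python3 - <<'E'
from h import *
shot('wrist','w3.png');tilt()
go((.42,.16,.029))
E
```

```text
tilt 27.55 az z 11.78 y heading+90 11.120000000000005 y elev -0.34
t 18.68 p [0.3764 0.1517 0.1398] rpy deg [-179.61  -27.55   10.94] q [ 0.328 -0.157  2.296 -0.113  0.527  1.79 ] F [0.2 0.4 0.6] w 0.0939
(0.42, 0.16, 0.029) -> [-0.0119  0.0009  0.1188] roll 0
```

View pics/w3.png

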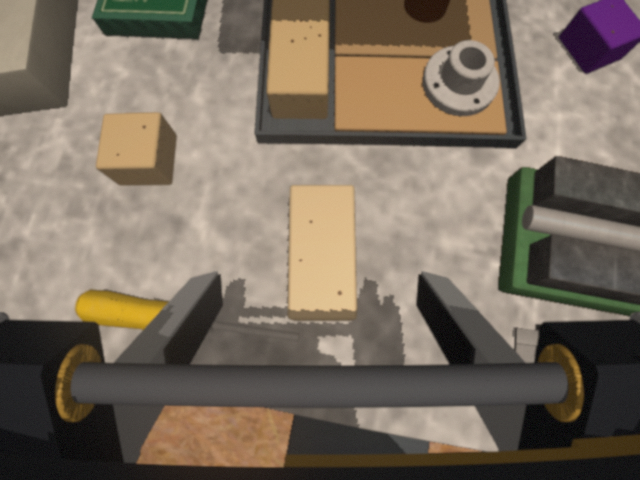

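The brick lies between the fingers: top corners ≈ (290,186),(353,185),(356,309),(290,310). Wall front edge ≈ (268,94)-(328,94), tray front rim (257,138)-(523,140), bat top ≈ (108,113),(163,113),(160,170),(96,170).

```bash
python3 - <<'E'
from fit import *
v=load('w3.png')
P=lambda a,b,z:[[a,b,z],[a,-b,z],[-a,-b,z],[-a,b,z]]
x,e=fit(v,P(.049,.024,.04),[[290,186],[353,185],[356,309],[290,310]],[.42,.16,.19]);print('brick',x.round(4),np.degrees(x[2]),e.round(1).tolist())
x,e=fit(v,P(.024,.024,.04),[[108,113],[163,113],[160,170],[96,170]],[.477,.325,.19]);print('bat',x.round(4),np.degrees(x[2]),e.round(1).tolist())
H=[[-.119,.036,.018],[-.119,-.19,.018],[-.099,.024,.046],[-.099,-.024,.046]]
x,e=fit(v,H,[[257,133],[523,138],[268,94],[328,94]],[.6325,.217,.19]);print('hearth',x.round(4),np.degrees(x[2]),e.round(1).tolist())
E
```

```text
brick [0.4251 0.1607 0.2052] 11.75719723173981 [[-1.1, -9.5], [1.0, -9.3], [2.4, 1.5], [-1.9, 1.4]]
bat [0.4745 0.3202 0.176 ] 10.082222513060735 [[-1.2, 0.4], [2.5, -0.1], [-2.0, -0.1], [1.1, -0.2]]
hearth [0.6312 0.2191 0.1832] 10.494955937445813 [[-1.6, 1.2], [4.5, 0.0], [-1.4, -0.7], [1.1, -0.5]]
```

move_arm([
  [0,0.001,0.04,0],
  [-0.008,0.001,0.08,0],
  [-0.012,0.001,0.118,0],
  [-0.012,0.001,0.119,0],
  [-0.012,0.001,0.119,0],
])

```text
time_s: 19.3
ee_pos: [0.4214, 0.1596, 0.0311]
eef_rot: [-3.135, -0.484, 0.19]
force: [-0.2, -0.1, 0.6]
grip_width: 0.0942
```

```bash
python3 - <<'E'
from h import *
tilt();go((.42,.16,.029))
E
```

```text
tilt 27.73 az z 11.68 y heading+90 11.049999999999997 y elev -0.33
t 19.3 p [0.4214 0.1596 0.0311] rpy deg [-179.62  -27.73   10.87] q [ 0.308  0.219  2.267 -0.273  0.18   1.945] F [-0.2 -0.1  0.6] w 0.0942
(0.42, 0.16, 0.029) -> [-0.0022 -0.0006  0.0013] roll 0
```

move_arm([
  [0,0,0,0],
  [0,0,0,0],
  [0,0,0,0],
  [0,0,0,0],
  [0,0,0,0],
  [0,0,0,0],
  [0,0,0,0],
], jaw=-1, grip_force=35)

```text
time_s: 20.18
ee_pos: [0.4214, 0.1597, 0.0311]
eef_rot: [-3.135, -0.484, 0.19]
force: [-2.7, 0.7, 3.1]
grip_width: 0.0475
```

```bash
cat > loc.py <<'E'
from h import *
HO=np.array([.632,.2175]);HY=np.radians(10.75)
def L(x,y,z): # hearth local -> world
    c,s=np.cos(HY),np.sin(HY);return (HO[0]+c*x-s*y,HO[1]+s*x+c*y,z)
E
python3 - <<'E'
from loc import *
tilt();p=ctrl.get_obs()['ee_pos'];go((p[0],p[1],p[2]+.07),L(-.16,0,.1),L(-.16,0,.092),L(-.01,0,.090))
E
```

```text
tilt 27.73 az z 11.68 y heading+90 11.049999999999997 y elev -0.33
t 20.18 p [0.4214 0.1597 0.0311] rpy deg [-179.63  -27.72   10.88] q [ 0.308  0.219  2.267 -0.273  0.181  1.945] F [-2.7  0.7  3.1] w 0.0475
(np.float64(0.42138193168849786), np.float64(0.15965469894496487), np.float64(0.10109995824785037)) -> [ 0.0326 -0.0004 -0.062 ] roll 0
(np.float64(0.4748079363639185), np.float64(0.18765615423860246), 0.1) -> [ 0.0832 -0.0176 -0.034 ] roll 0
(np.float64(0.4748079363639185), np.float64(0.18765615423860246), 0.092) -> [ 0.0795 -0.0176 -0.0269] roll 0
(np.float64(0.6221754960227449), np.float64(0.21563475963991266), 0.09) -> [ 0.2113 -0.0168  0.0446] roll 0
```

move_arm([
  [0.006,0,-0.012,0],
  [0.018,0,-0.035,0],
  [0.032,0,-0.062,0],
  [0.058,-0.009,-0.048,0],
  [0.083,-0.0176,-0.034,0],
  [0.083,-0.0176,-0.034,0],
  [0.083,-0.0176,-0.034,0],
])

```text
time_s: 21.05
ee_pos: [0.4737, 0.1872, 0.0992]
eef_rot: [-3.135, -0.482, 0.19]
force: [-0.2, 1.2, -2.2]
grip_width: 0.0478
```

```bash
python3 - <<'E'
from loc import *
v=shot('wrist','w4.png');im=v[3][0:330,180:440,::-1]
cv2.imwrite('pics/w4c.png',cv2.resize(im,None,fx=1.8,fy=1.8,interpolation=cv2.INTER_CUBIC))
tilt();go(L(-.1,0,.092),L(-.01,0,.092))
E
```

```text
tilt 27.65 az z 11.66 y heading+90 11.049999999999997 y elev -0.32
t 21.1 p [0.4738 0.1872 0.0994] rpy deg [-179.64  -27.64   10.88] q [ 0.335  0.171  2.086 -0.153  0.41   1.84 ] F [-0.1 -0.1 -3.3] w 0.0477
(np.float64(0.5337549602274491), np.float64(0.19884759639912652), 0.092) -> [0.0507 0.0001 0.0349] roll 0
(np.float64(0.6221754960227449), np.float64(0.21563475963991266), 0.092) -> [0.1304 0.0006 0.0766] roll 0
```

View pics/w4c.png

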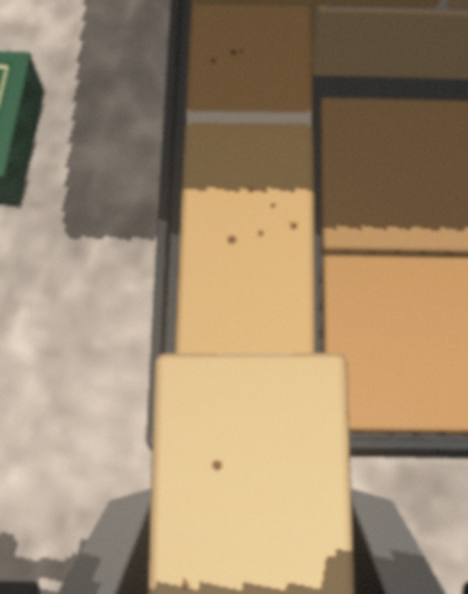

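Image shows the held brick (front top edge (157,355)-(345,355)) and the wall beyond (joint at row 118, x 187–310), nearly in line. Measure relative offset.

```bash
python3 - <<'E'
from loc import *
v=load('w4.png');cr=lambda a:np.array([180,0])+(np.array(a)+.5)/1.8-.5
zt=.0994-.0311+.04
b=ray(v,cr([[157,355],[345,355],[150,580],[354,580]]),zt);w=ray(v,cr([[187,118],[310,118],[178,345],[315,345]]),.046)
c,s=np.cos(HY),np.sin(HY)
for q in(b,w):
    d=q[:,:2]-HO;print('local',np.c_[d@[c,s],d@[-s,c]].round(4).tolist())
p=ctrl.get_obs()['ee_pos'][:2]-HO;print('tcp',p@[c,s],p@[-s,c])
E
```

```text
local [[-0.1154, 0.0236], [-0.1153, -0.0227], [-0.1698, 0.0234], [-0.1696, -0.0235]]
local [[-0.0007, 0.0251], [-0.0007, -0.0207], [-0.0904, 0.0256], [-0.0903, -0.0208]]
tcp -0.1610940135651089 -0.00022014917202810614
```

```bash
python3 - <<'E'
from loc import *
go(L(-.1,.0018,.092),L(-.001,.0018,.0875),L(-.001,.0018,.0782))
E
```

```text
t 21.1 p [0.4738 0.1872 0.0994] rpy deg [-179.64  -27.64   10.88] q [ 0.335  0.171  2.086 -0.153  0.41   1.84 ] F [-0.1 -0.1 -3.3] w 0.0477
(np.float64(0.5334192169626334), np.float64(0.20061600711503244), 0.092) -> [ 0.0507 -0.0017  0.0349] roll 0
(np.float64(0.6306818063374589), np.float64(0.21908188667989717), 0.0875) -> [ 0.1363 -0.0011  0.0848] roll 0
(np.float64(0.6306818063374589), np.float64(0.21908188667989717), 0.0782) -> [ 0.132  -0.0011  0.0931] roll 0
```

move_arm([
  [0.017,-0.001,0.012,0.4],
  [0.034,-0.0015,0.024,0.4],
  [0.051,-0.0017,0.035,0.4],
  [0.072,-0.0017,0.0475,0.4],
  [0.094,-0.0015,0.06,0.4],
  [0.115,-0.0013,0.0725,0.4],
  [0.128,-0.0011,0.08,0.4],
  [0.136,-0.0011,0.085,0.4],
  [0.136,-0.0011,0.085,0.4],
  [0.136,-0.0011,0.085,0.4],
])

```text
time_s: 22.35
ee_pos: [0.6299, 0.2189, 0.0871]
eef_rot: [-3.132, -0.482, 0.182]
force: [-0.1, -0.4, -3.1]
grip_width: 0.0479
```

```bash
python3 - <<'E'
from loc import *
v=shot('wrist','w5.png');im=v[3][60:330,180:440,::-1]
cv2.imwrite('pics/w5c.png',cv2.resize(im,None,fx=2.2,fy=2.2,interpolation=cv2.INTER_CUBIC))
tilt();go(L(-.001,.0018,.0775))
E
```

```text
tilt 27.63 az z 11.66 y heading+90 10.709999999999994 y elev -0.5
t 22.4 p [0.63   0.2189 0.0872] rpy deg [-179.44  -27.62   10.45] q [ 0.296  0.492  1.669 -0.089  0.501  1.75 ] F [ 0.   0.  -2.9] w 0.0477
(np.float64(0.6306818063374589), np.float64(0.21908188667989717), 0.0775) -> [-0.0039  0.0001  0.0089] roll 0
```

View pics/w5c.png

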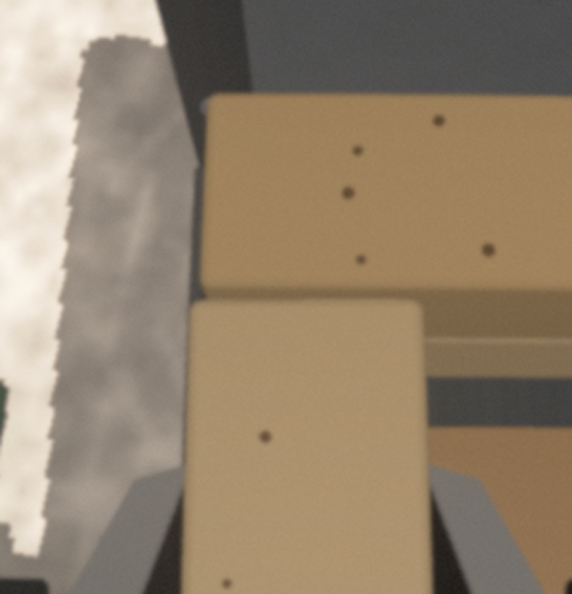

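Held brick front edge (190–423, 300); corner brick's front top edge at row ≈291, left end x≈203. Measure the gap.

```bash
python3 - <<'E'
from loc import *
v=load('w5.png');cr=lambda a:np.array([180,60])+(np.array(a)+.5)/2.2-.5
c,s=np.cos(HY),np.sin(HY)
for q,z in(([[190,302],[423,302],[183,560],[431,560]],.0961),([[203,291],[420,291],[560,291]],.086)):
    d=ray(v,cr(q),z)[:,:2]-HO;print('local',np.c_[d@[c,s],d@[-s,c]].round(4).tolist())
E
```

```text
local [[0.0441, 0.0257], [0.0439, -0.0213], [-0.0072, 0.0256], [-0.0073, -0.0212]]
local [[0.0501, 0.0245], [0.0499, -0.0221], [0.0498, -0.0523]]
```

```bash
python3 - <<'E'
from loc import *
go(L(.003,.0013,.0872),L(.003,.0013,.080),L(.003,.0013,.0772))
E
```

```text
t 22.4 p [0.63   0.2189 0.0872] rpy deg [-179.44  -27.62   10.45] q [ 0.296  0.492  1.669 -0.089  0.501  1.75 ] F [ 0.   0.  -2.9] w 0.0477
(np.float64(0.6347048699463652), np.float64(0.21933675762506938), 0.0872) -> [0.0042 0.0005 0.0022] roll 0
(np.float64(0.6347048699463652), np.float64(0.21933675762506938), 0.08) -> [0.0008 0.0006 0.0086] roll 0
(np.float64(0.6347048699463652), np.float64(0.21933675762506938), 0.0772) -> [-0.0005  0.0006  0.011 ] roll 0
```

move_arm([
  [0.0042,0.0005,0.0022,0],
  [0.0042,0.0005,0.0022,0],
  [0.0025,0.0005,0.0055,0],
  [0.0008,0.0006,0.0086,0],
  [0,0.0006,0.0101,0],
  [0,0.0006,0.0101,0],
])

```text
time_s: 23.15
ee_pos: [0.6346, 0.2193, 0.078]
eef_rot: [-3.132, -0.482, 0.182]
force: [0.3, -0.9, -2.0]
grip_width: 0.0477
```

move_arm([
  [-0.0002,0,0.0004,0],
  [-0.0004,0,0.0007,0],
  [-0.0004,0,0.0007,0],
])

```text
time_s: 23.52
ee_pos: [0.6346, 0.2193, 0.0773]
eef_rot: [-3.132, -0.482, 0.182]
force: [-0.4, 0.1, -1.7]
grip_width: 0.0475
```

```bash
python3 - <<'E'
from loc import *
go(L(.003,.0013,.0767))
E
```

```text
t 23.52 p [0.6346 0.2193 0.0773] rpy deg [-179.44  -27.61   10.44] q [ 0.294  0.515  1.661 -0.09   0.487  1.749] F [-0.4  0.1 -1.7] w 0.0475
(np.float64(0.6347048699463652), np.float64(0.21933675762506938), 0.0767) -> [-0.0002 -0.      0.0006] roll 0
```

move_arm([
  [-0.0002,0,0.0003,0],
  [-0.0003,0,0.0006,0],
  [-0.0003,0,0.0006,0],
])

```text
time_s: 23.9
ee_pos: [0.6349, 0.2194, 0.0773]
eef_rot: [-3.132, -0.483, 0.182]
force: [-4.8, -0.9, 5.6]
grip_width: 0.0474
```

move_arm([
  [0,0,0,0],
  [0,0,0,0],
  [0,0,0,0],
  [0,0,0,0],
], jaw=0.45)

```text
time_s: 24.4
ee_pos: [0.6349, 0.2194, 0.0771]
eef_rot: [-3.132, -0.483, 0.182]
force: [-0.2, -0.9, 0.1]
grip_width: 0.0683
```

```bash
python3 - <<'E'
from loc import *
tilt();go(L(-.05,.0013,.084),L(-.13,.0013,.13))
E
```

```text
tilt 27.67 az z 11.66 y heading+90 10.700000000000003 y elev -0.5
t 24.4 p [0.6349 0.2194 0.0771] rpy deg [-179.43  -27.67   10.44] q [ 0.294  0.516  1.661 -0.09   0.485  1.75 ] F [-0.2 -0.9  0.1] w 0.0683
(np.float64(0.5826349988669132), np.float64(0.20945098371660645), 0.084) -> [-0.0439 -0.     -0.0308] roll 0
(np.float64(0.5040389670488724), np.float64(0.19452906083590768), 0.13) -> [-0.0934 -0.0004 -0.1087] roll 0
```

move_arm([
  [-0.0146,0,-0.0103,0],
  [-0.0293,0,-0.0206,0],
  [-0.044,0,-0.031,0],
  [-0.06,0,-0.057,0],
  [-0.077,0,-0.083,0],
  [-0.0934,0,-0.1087,0],
  [-0.0934,0,-0.1087,0],
])

```text
time_s: 25.28
ee_pos: [0.5038, 0.1943, 0.1312]
eef_rot: [-3.131, -0.485, 0.182]
force: [1.3, -0.6, 0.3]
grip_width: 0.068
```

```bash
python3 - <<'E'
from loc import *
v=shot('wrist','w6.png');cv2.imwrite('pics/w6c.png',cv2.resize(v[3][0:300,150:450,::-1],None,fx=2,fy=2,interpolation=cv2.INTER_CUBIC))
tilt();go((.44,.24,.16),(.474-.045,.322-.009,.03+.087),(.4750,.3225,.031))
E
```

```text
tilt 27.76 az z 11.69 y heading+90 10.719999999999999 y elev -0.51
t 25.32 p [0.5044 0.1943 0.1307] rpy deg [-179.42  -27.76   10.45] q [ 0.327  0.176  1.987 -0.119  0.5    1.803] F [-0.1  0.7 -0.9] w 0.068
(0.44, 0.24, 0.16) -> [-0.0351 -0.0571 -0.0511] roll 0
(0.429, 0.313, 0.11699999999999999) -> [-0.053  -0.1305 -0.0111] roll 0
(0.475, 0.3225, 0.031) -> [-0.0515 -0.1305  0.0868] roll 0
```

View pics/w6c.png

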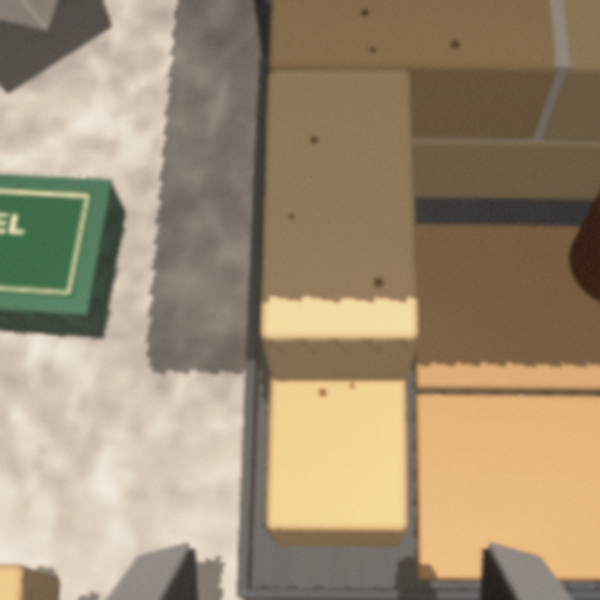

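Full brick lies flat, joint with the corner closed (row 70), rear top edge (262–417, 338); lower course front top ends at row ≈528. Check numbers before the bat.

```bash
python3 - <<'E'
from loc import *
v=load('w6.png');cr=lambda a:np.array([150,0])+(np.array(a)+.5)/2-.5
c,s=np.cos(HY),np.sin(HY)
for n,q,z in(('brick',[[262,338],[417,338],[268,72],[409,72]],.086),('wall',[[267,528],[407,528],[270,385],[407,385]],.046)):
    d=ray(v,cr(q),z)[:,:2]-HO;print(n,np.c_[d@[c,s],d@[-s,c]].round(4).tolist())
E
```

```text
brick [[-0.0476, 0.0249], [-0.0479, -0.0215], [0.0482, 0.0254], [0.0478, -0.0216]]
wall [[-0.0984, 0.0262], [-0.0985, -0.0203], [-0.0481, 0.0262], [-0.0483, -0.0214]]
```

move_arm([
  [-0.018,-0.028,-0.026,0],
  [-0.035,-0.057,-0.051,0],
  [-0.043,-0.09,-0.04,0],
  [-0.052,-0.125,-0.03,0],
  [-0.053,-0.1305,-0.011,0],
  [-0.053,-0.1305,-0.011,0],
], jaw=1)

```text
time_s: 26.08
ee_pos: [0.4291, 0.3133, 0.1151]
eef_rot: [-3.133, -0.482, 0.184]
force: [0.1, 0.2, 0.2]
grip_width: 0.0943
```

```bash
python3 - <<'E'
from loc import *
tilt();go((.4752,.3232,.031))
E
```

```text
tilt 27.61 az z 11.59 y heading+90 10.75 y elev -0.44
t 26.07 p [0.4291 0.3133 0.1151] rpy deg [-179.5   -27.6    10.52] q [ 0.659  0.208  1.991 -0.409  0.54   2.354] F [0.1 0.2 0.2] w 0.0943
(0.4752, 0.3232, 0.031) -> [ 0.0028 -0.0005  0.0964] roll 0
```

move_arm([
  [0,0,0,-10.5],
  [0,0,0,-21],
  [0,0,0,-31.5],
  [0,0,0,-42],
  [0,0,0,-52.5],
  [0,0,0,-63],
  [0,0,0,-73.5],
  [0,0,0,-84],
  [0,0,0,-94.5],
  [0,0,0,-105],
])

```text
time_s: 27.32
ee_pos: [0.4296, 0.3129, 0.1156]
eef_rot: [2.672, 0.115, 1.996]
force: [-0.7, -0.0, -0.1]
grip_width: 0.0939
```

move_arm([
  [0,0,0,-10.5],
  [0,0,0,-21],
  [0,0,0,-31.5],
  [0,0,0,-42],
  [0,0,0,-52.5],
  [0,0,0,-63],
  [0,0,0,-73.5],
  [0,0,0,-75],
  [0,0,0,-75],
])

```text
time_s: 28.45
ee_pos: [0.4299, 0.3128, 0.1158]
eef_rot: [3.134, 0.482, -2.956]
force: [-0.4, 0.5, 1.2]
grip_width: 0.0937
```

```bash
python3 - <<'E'
from loc import *
tilt();go((.4752,.3232,.031))
E
```

```text
tilt 27.64 az z 11.55 y heading+90 190.81 y elev 0.38
t 28.45 p [0.4299 0.3128 0.1158] rpy deg [ 179.57   27.63 -169.39] q [ 0.658  0.208  1.99  -0.408  0.541 -0.792] F [-0.4  0.5  1.2] w 0.0937
(0.4752, 0.3232, 0.031) -> [-0.0018  0.0012  0.0967] roll 0
```

move_arm([
  [0,0.001,0.03,0],
  [-0.001,0.001,0.06,0],
  [-0.002,0.001,0.085,0],
  [-0.002,0.001,0.0972,0],
  [-0.002,0.001,0.0972,0],
])

```text
time_s: 29.08
ee_pos: [0.4755, 0.3229, 0.0303]
eef_rot: [3.134, 0.481, -2.958]
force: [-0.7, 0.6, 0.3]
grip_width: 0.0941
```

```bash
python3 - <<'E'
from loc import *
v=shot('wrist','w7.png')
tilt();go((.4752,.3232,.031))
E
```

```text
tilt 27.63 az z 11.53 y heading+90 190.75 y elev 0.41
t 29.12 p [0.4755 0.323  0.0309] rpy deg [ 179.54   27.63 -169.46] q [ 0.615  0.446  1.92  -0.532  0.377 -0.683] F [ 0.7  0.2 -0. ] w 0.0934
(0.4752, 0.3232, 0.031) -> [ 0.0002  0.0002 -0.0002] roll 0
```

View pics/w7.png

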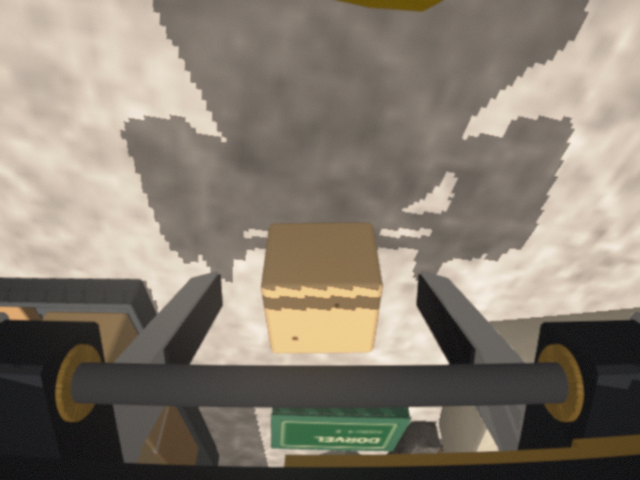

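The bat sits centred between the fingers (top ≈ (263,290)-(380,290)-(375,352)-(273,352)). Grip it.

move_arm([
  [0,0,0,0],
  [0,0,0,0],
  [0,0,0,0],
  [0,0,0,0],
  [0,0,0,0],
  [0,0,0,0],
  [0,0,0,0],
], jaw=-1, grip_force=30)

```text
time_s: 30.0
ee_pos: [0.4756, 0.3231, 0.031]
eef_rot: [3.134, 0.482, -2.957]
force: [-1.0, -0.4, 1.6]
grip_width: 0.0477
```

```bash
python3 - <<'E'
from loc import *
v=load('w7.png');t=ray(v,[[263,289],[380,289],[375,352],[273,352]],.04)
c,s=np.cos(HY),np.sin(HY);p=np.array([.4755,.323]);d=t[:,:2]-p;print('rel tcp',np.c_[d@[c,s],d@[-s,c]].round(4).tolist())
q=ctrl.get_obs()['ee_pos'];tilt()
go((q[0],q[1],.1),L(-.17,.03,.115),L(-.15,.002,.112),L(-.09,.002,.087))
E
```

```text
rel tcp [[-0.0224, -0.0213], [-0.022, 0.0237], [0.0224, 0.026], [0.0217, -0.021]]
tilt 27.64 az z 11.54 y heading+90 190.76 y elev 0.41
t 30.0 p [0.4756 0.3231 0.031 ] rpy deg [ 179.54   27.64 -169.45] q [ 0.615  0.446  1.92  -0.532  0.377 -0.683] F [-1.  -0.4  1.6] w 0.0477
(np.float64(0.4755591145165311), np.float64(0.32310423431790425), 0.1) -> [-0.032   0.0005 -0.0611] roll 0
(np.float64(0.4593877113064013), np.float64(0.21526442581028038), 0.115) -> [-0.0074 -0.1023 -0.0918] roll 0
(np.float64(0.4842593922691561), np.float64(0.19148629539414083), 0.112) -> [-0.0238 -0.1303 -0.08  ] roll 0
(np.float64(0.5432064161326867), np.float64(0.20267773755466492), 0.087) -> [-0.0654 -0.1305 -0.03  ] roll 0
```

move_arm([
  [-0.012,0,-0.022,0],
  [-0.03,0,-0.058,0],
  [-0.024,-0.035,-0.07,0],
  [-0.015,-0.07,-0.082,0],
  [-0.007,-0.102,-0.092,0],
  [-0.015,-0.118,-0.086,0],
  [-0.024,-0.13,-0.08,0],
  [-0.038,-0.13,-0.063,0],
  [-0.052,-0.13,-0.046,0],
  [-0.065,-0.13,-0.03,0],
])

```text
time_s: 31.25
ee_pos: [0.5433, 0.2031, 0.0862]
eef_rot: [3.134, 0.482, -2.958]
force: [0.2, 0.0, -2.1]
grip_width: 0.0477
```

```bash
python3 - <<'E'
from loc import *
tilt();go(L(-.09,.0015,.087),L(-.078,.0015,.080),L(-.078,.0015,.0775))
v=shot('wrist','w8.png')
E
```

```text
tilt 27.6 az z 11.52 y heading+90 190.75 y elev 0.4
t 31.25 p [0.5433 0.2031 0.0862] rpy deg [ 179.54   27.6  -169.46] q [ 0.318  0.333  1.912 -0.133  0.421 -1.33 ] F [ 0.2  0.  -2.1] w 0.0477
(np.float64(0.543299678150691), np.float64(0.20218651235580215), 0.087) -> [-0.0003 -0.0009 -0.0008] roll 0
(np.float64(0.5550890829233971), np.float64(0.20442480078790695), 0.08) -> [-0.0076 -0.0009  0.011 ] roll 0
(np.float64(0.5550890829233971), np.float64(0.20442480078790695), 0.0775) -> [-0.0065 -0.001   0.0132] roll 0
```

View pics/w8.png

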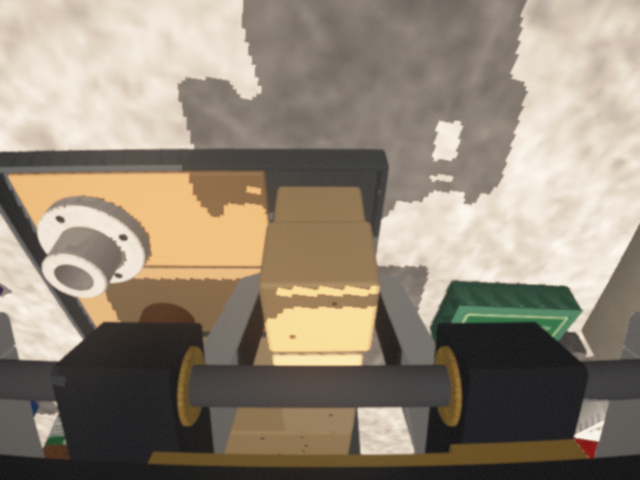

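The bat hovers in line above the wall's front brick. Lower with a ~3–4 mm gap, then close it gently by force.

move_arm([
  [-0.004,-0.0009,0.005,0],
  [-0.0076,-0.0009,0.0095,0],
  [-0.007,-0.0009,0.0118,0],
  [-0.0066,-0.0009,0.013,0],
  [-0.0066,-0.0009,0.013,0],
])

```text
time_s: 31.92
ee_pos: [0.5562, 0.2046, 0.0771]
eef_rot: [3.134, 0.482, -2.958]
force: [0.5, 0.1, -1.8]
grip_width: 0.048
```

```bash
python3 - <<'E'
from loc import *
go(L(-.078,.0015,.0775),L(-.0755,.0015,.0775),L(-.073,.0015,.0775))
E
```

```text
t 31.93 p [0.5562 0.2046 0.0771] rpy deg [ 179.54   27.6  -169.47] q [ 0.313  0.372  1.882 -0.13   0.411 -1.337] F [ 0.5  0.1 -1.8] w 0.048
(np.float64(0.5550890829233971), np.float64(0.20442480078790695), 0.0775) -> [ 0.0008 -0.     -0.0009] roll 0
(np.float64(0.5575452089177109), np.float64(0.2048911108779288), 0.0775) -> [-0.0014 -0.      0.0003] roll 0
(np.float64(0.5600013349120246), np.float64(0.20535742096795062), 0.0775) -> [-0.0036 -0.      0.0014] roll 0
```

move_arm([
  [-0.0006,0,0.0002,0],
  [-0.0012,0,0.0005,0],
  [-0.0012,0,0.0005,0],
])

```text
time_s: 32.3
ee_pos: [0.5575, 0.2049, 0.0773]
eef_rot: [3.134, 0.482, -2.958]
force: [0.5, -0.2, -0.4]
grip_width: 0.0476
```

move_arm([
  [-0.0004,0,0.0002,0],
  [-0.0008,0,0.0004,0],
  [-0.0008,0,0.0004,0],
])

```text
time_s: 32.67
ee_pos: [0.5584, 0.2051, 0.0773]
eef_rot: [3.134, 0.482, -2.958]
force: [0.4, -1.0, -0.6]
grip_width: 0.0476
```

move_arm([
  [-0.0004,0,0.0002,0],
  [-0.0006,0,0.0003,0],
  [-0.0006,0,0.0003,0],
])

```text
time_s: 33.05
ee_pos: [0.5591, 0.2052, 0.0773]
eef_rot: [3.134, 0.482, -2.958]
force: [0.9, 0.6, -0.4]
grip_width: 0.0478
```

move_arm([
  [-0.0004,0,0.0002,0],
  [-0.0006,0,0.0003,0],
  [-0.0006,0,0.0003,0],
])

```text
time_s: 33.42
ee_pos: [0.5598, 0.2053, 0.0773]
eef_rot: [3.134, 0.482, -2.958]
force: [-0.2, -0.4, -1.4]
grip_width: 0.0478
```

move_arm([
  [-0.0004,0,0.0002,0],
  [-0.0005,0,0.0003,0],
  [-0.0005,0,0.0003,0],
])

```text
time_s: 33.8
ee_pos: [0.5603, 0.2054, 0.0772]
eef_rot: [3.134, 0.482, -2.958]
force: [-0.0, 0.1, -1.2]
grip_width: 0.0482
```

move_arm([
  [-0.0004,0,0.0002,0],
  [-0.0006,0,0.0003,0],
  [-0.0006,0,0.0003,0],
])

```text
time_s: 34.17
ee_pos: [0.561, 0.2056, 0.0772]
eef_rot: [3.134, 0.482, -2.958]
force: [-0.8, 0.2, -1.6]
grip_width: 0.0475
```

move_arm([
  [-0.0004,0,0.0002,0],
  [-0.0005,0,0.0003,0],
  [-0.0005,0,0.0003,0],
])

```text
time_s: 34.55
ee_pos: [0.5615, 0.2056, 0.0771]
eef_rot: [3.134, 0.481, -2.958]
force: [-3.1, -1.1, 0.1]
grip_width: 0.0478
```

```bash
python3 - <<'E'
from loc import *
v=shot('wrist','w9.png');w=shot('side','s9.png')
a=cv2.resize(v[3][260:380,240:400,::-1],None,fx=4,fy=4,interpolation=cv2.INTER_CUBIC)
cv2.imwrite('pics/w9c.png',a);go()
E
```

```text
t 34.65 p [0.5615 0.2056 0.0771] rpy deg [ 179.55   27.58 -169.47] q [ 0.311  0.382  1.868 -0.127  0.416 -1.341] F [-2.9 -1.5 -1.1] w 0.0479
```

View pics/w9c.png

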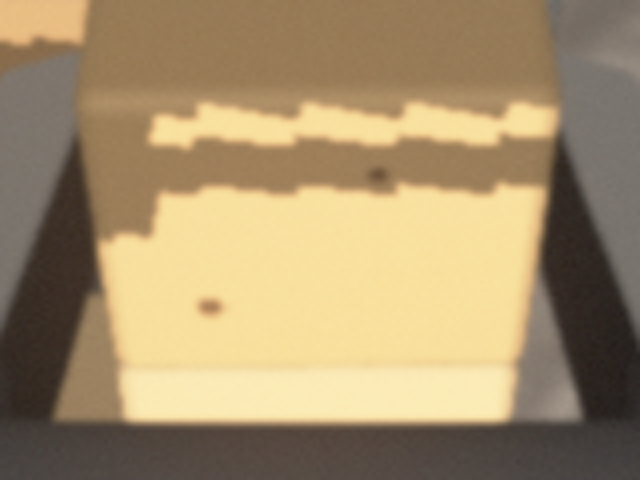

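Contact felt (Fx −3 N); the joint at row 365 is closed and the bat edges (122–520) line up with the full brick's (124–515). Seat down slightly and release.

move_arm([
  [0.0002,0,0.0003,0],
  [0.0003,0,0.0005,0],
  [0.0003,0,0.0005,0],
])

```text
time_s: 35.02
ee_pos: [0.5615, 0.2056, 0.077]
eef_rot: [3.134, 0.482, -2.958]
force: [-5.9, -1.8, 6.5]
grip_width: 0.0478
```

move_arm([
  [0,0,0,0],
  [0,0,0,0],
  [0,0,0,0],
  [0,0,0,0],
], jaw=0.45)

```text
time_s: 35.52
ee_pos: [0.5615, 0.2056, 0.077]
eef_rot: [3.134, 0.482, -2.958]
force: [-0.1, -0.8, 0.2]
grip_width: 0.0682
```

```bash
python3 - <<'E'
from loc import *
tilt();go(L(-.12,.0015,.085),L(-.17,.0015,.16),L(-.25,-.05,.24))
E
```

```text
tilt 27.62 az z 11.51 y heading+90 190.74 y elev 0.4
t 35.52 p [0.5615 0.2056 0.077 ] rpy deg [ 179.55   27.62 -169.47] q [ 0.312  0.382  1.868 -0.127  0.415 -1.341] F [-0.1 -0.8  0.2] w 0.0682
(np.float64(0.5138261662189257), np.float64(0.1965907912755401), 0.085) -> [ 0.0393  0.0001 -0.0296] roll 0
(np.float64(0.46470364633265027), np.float64(0.18726458947510335), 0.16) -> [ 0.0488  0.0006 -0.1192] roll 0
(np.float64(0.39571360236905934), np.float64(0.12174647111154084), 0.24) -> [ 0.0825 -0.0504 -0.2275] roll 0
```

move_arm([
  [0.013,0,-0.01,0],
  [0.026,0,-0.02,0],
  [0.039,0,-0.03,0],
  [0.044,0,-0.075,0],
  [0.049,0,-0.119,0],
  [0.06,-0.016,-0.155,0],
  [0.07,-0.033,-0.19,0],
  [0.082,-0.05,-0.227,0],
  [0.082,-0.05,-0.227,0],
])

```text
time_s: 36.65
ee_pos: [0.3963, 0.1216, 0.242]
eef_rot: [3.133, 0.487, -2.959]
force: [0.5, 0.3, -0.5]
grip_width: 0.0683
```

```bash
python3 - <<'E'
from loc import *
w=shot('side','s10.png');v=shot('wrist','w10.png')
a=cv2.resize(w[3][240:390,260:460,::-1],(800,600),interpolation=cv2.INTER_CUBIC)
cv2.imwrite('pics/s10c.png',a);go()
E
```

```text
t 36.75 p [0.3965 0.1223 0.2397] rpy deg [ 179.54   27.66 -169.5 ] q [ 0.215 -0.294  2.145 -0.009  0.808 -1.536] F [ 0.2  0.1 -0.2] w 0.0678
```

View pics/s10c.png

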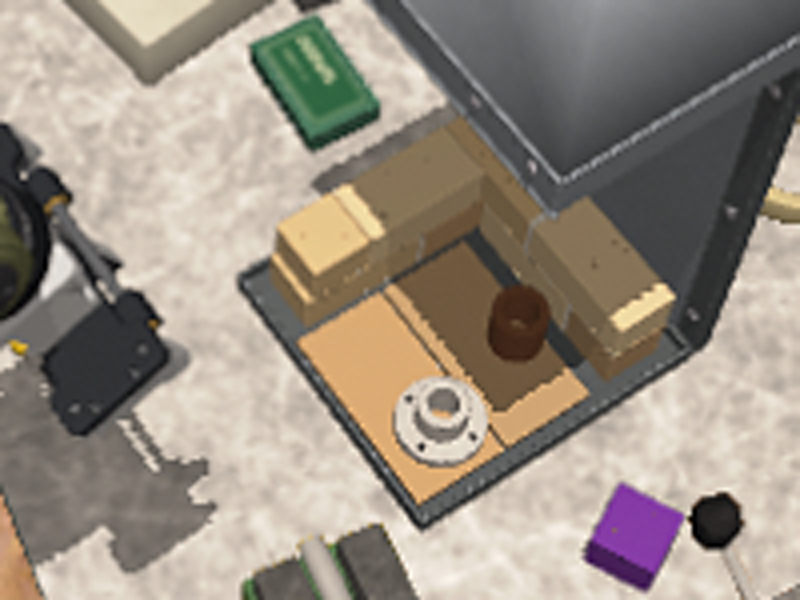

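The upper course is complete (bat at (330,235), full brick at (415,175)), joints closed, flange and sleeve where they stood. The gripper is clear.

```bash
python3 -c "
from station import ctrl
print(ctrl.hand_in())"
```

```text
the job is handed in; nothing more can be done
None
```

The side wall's upper course is finished and the job is handed in at about 37 s of the 54 s allowed.

**How it was done:** The move commands cannot tilt the tool. I first turned both loose bricks on the bench, gripped upright, to the wall's heading. I then leaned the tool about 28° back by commanding targets out of reach. After that I laid the full brick, released it, and laid the half brick in front of it.

**Full brick:** It lies across the joint of the lower course, centred to about 1 mm and in line to about 1 mm by the camera. Its joint to the corner brick showed closed in the wrist view. It touched down gently, at about 8 N.

**Half brick:** I pushed it up to the full brick until I felt light contact of about 3 N, then pressed it down and released it. The close-up before release showed a closed joint and edges in line.

**Last checks:**
- The final side view shows the course complete and the gripper clear, with the flange and sleeve where they stood.
- I did not compare the calliper, marker and screwdriver again at the end, but no contact force was felt near them.
- The camera estimates of the wall's centre line differed by up to 2 mm.
- The half brick met the full brick about 1–2 mm further in than I had worked out, which may mean it nudged the full brick slightly towards the corner.

I viewed 13 pictures, three over the budget of 10.

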